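# Draw out the caddy, thread the bracket fixings, slide the caddy home and latch it

## Task

Tidy away the fixings left over from mounting the television: draw the caddy fully out from under the riser shelf by its red handle and thread them onto its upright bolt so that they lie flat in a stack, first every blue spacer, then every steel washer, then every black bushing. Then slide the caddy fully home again under the shelf, and only after that turn the yellow turnbutton fully across behind it. Leave the snack bowl, the remote control and the screwdriver where they are.

Things in the scene. Friction and masses are not known exactly. Their poses are not given: they have to be found in the camera images.
- spacer1_mid (a point): blue painted spacer ring, outer diameter 32 mm, hole 15 mm, 12 mm thick; this point is its centre, half-way up, on the hole's axis; z is the hole's axis (either way up is the same). Loose, lying flat on the table at the start.
- spacer2_mid (a point): blue painted spacer ring, outer diameter 32 mm, hole 15 mm, 12 mm thick; this point is its centre, half-way up, on the hole's axis; z is the hole's axis (either way up is the same). Loose, lying flat on the table at the start; may be absent.
- washer1_mid (a point): bare steel washer, bright and thin, outer diameter 40 mm, hole 15 mm, 6 mm thick; this point is its centre, half-way up, on the hole's axis; z is the hole's axis (either way up is the same). Loose, lying flat on the table at the start.
- washer2_mid (a point): bare steel washer, bright and thin, outer diameter 40 mm, hole 15 mm, 6 mm thick; this point is its centre, half-way up, on the hole's axis; z is the hole's axis (either way up is the same). Loose, lying flat on the table at the start; may be absent.
- bushing1_mid (a point): black rubber bushing ring, outer diameter 28 mm, hole 15 mm, 10 mm thick; this point is its centre, half-way up, on the hole's axis; z is the hole's axis (either way up is the same). Loose, lying flat on the table at the start.
- bushing2_mid (a point): black rubber bushing ring, outer diameter 28 mm, hole 15 mm, 10 mm thick; this point is its centre, half-way up, on the hole's axis; z is the hole's axis (either way up is the same). Loose, lying flat on the table at the start; may be absent.
- bolt_base (a point): foot of the upright steel bolt (10 mm thick, 60 mm tall, top 3 mm tapered) on the white caddy plate; the point is on the bolt's axis on the plate's upper face, 18 mm above the table. The plate, 120 mm wide, moves with the caddy; x is the direction in which it slides in, y to the left, z up. All six rings stacked stand 56 mm high.
- caddy_grip (a point): the caddy's red upright handle block, 24 mm (along x, the slide direction) by 20 mm (along y) and 44 mm high, standing on the plate 110 mm before the bolt on the robot's side; its top is 62 mm above the table. This point is in its middle, 10 mm below its top.
- caddy (a joint): slide of the caddy, m: 0 drawn out towards the robot, 0.14 at the stop, fully home with the bolt 40 mm inside the riser's front edge; grows along x of bolt_base. About 3 N moves it and it stays where it is left.
- dock: fixed grey base board, 8 mm thick, brown riser shelf over its far end. Origin on the table below the bolt of the caddy at 0; x is the way in, y left. Board: x -150 to 250, y -70 to 70 mm. Shelf: x 100 to 250, y -150 to 150 mm, underside 92, top 108 mm up, on side boards 16 mm thick at y -132 and 132. Black box on it: x 150 to 240, y 5 to 95 mm, to 130 mm up.
- turnbutton_grip (a point): middle of the upright finger fin of the yellow turnbutton (36 mm long, 12 mm thick, from 40 to 68 mm above the table); the point is on the vertical pivot, 58 mm up, at x 8, y 85 mm of dock. The fin lies along the tongue, which is 14 mm wide, 30 to 40 mm up, and reaches 100 mm from the pivot along -x of this point's frame.
- turnbutton (a joint): angle of the turnbutton, rad, anticlockwise seen from above: 0 tongue lying along the caddy's path and pointing back towards the robot (open); 1.57, at its stop, tongue straight across the path, just behind the red handle of the caddy that is home (secured). Light friction (0.04 N m); it stays where it is left.
- bowl_mid (a point): bystander: blue snack bowl, 100 mm wide, 45 mm high; the point is at its centre.
- remote_mid (a point): bystander: black remote control, 160 x 42 x 18 mm, lying along its x; the point is at its centre.
- screwdriver_mid (a point): bystander: screwdriver, 180 mm long, about 30 mm thick, lying along its x; the point is near its middle.

How it is judged:
By the outcome, as a careful person would: the job done as asked, in the order asked, and still so for the second after the job is handed in, with the robot touching nothing.
Of spacer2, washer2, bushing2 only 1 to 3 are there at a start; the rules pass over those that are not, and their reading is None.
At some moment in a run one of spacer1, spacer2, washer1, washer2, bushing1, bushing2 may be knocked a few centimetres aside while the robot is not near it.
Once in a run the grip may slacken for a moment while it holds something.
It also fails if it takes over 208 s, if anything falls off the work surface, if the arm or the gripper's body presses on something with over 40 N, if the wrist force passes 120 N, or if a joint passes its speed limit or range.

## Robot

A 7-joint arm with a two-finger parallel gripper is mounted at the origin on the work surface. World frame = base frame: x ahead of the robot, y to its left, z up, the work surface at z = 0. Lengths are in m, angles in rad, forces in N, time in s.
With the tool pointing down it reaches from about 0.425 to 0.925 m from the base axis. Payload 6.8 kg.
Tool frame: the origin (TCP) lies on the centre line of the jaws, within the pads' length; the fingertips stand 8 mm ahead of it and the grasp point (between the pads) lies 11 mm behind it (bot.tips_ahead is the distance from the TCP to the fingertips, in m); z points along the fingers, y is the line along which they close (so a half turn about z gives the same grasp; the last joint's range is limited). The gripper opens to 85 mm and grips with 20 to 120 N. Pads are 22 mm wide; open, the fingers measure 114 mm over their backs; the gripper's body (76 mm by 85 mm) begins 54 mm behind the grasp point. The pads swing forward as they close: fully open they stand 13 mm farther back than shut.
Start: joints at [-1.379, 0.477, 0.022, 1.555, -0.011, 1.109, -0.083], TCP at [0.199, 0.645, 0.205] pointing down, gripper open.
Joint ranges: [-2.96, 2.96], [-0.34, 2.1], [-1.41, 1.46], [0.24, 2.44], [-1.37, 4.51], [0.17, 1.92], [-2.96, 2.96]. Speed limits (rad/s): [2.39, 2.39, 3.14, 3.14, 3.14, 3.14, 3.14].

## Interface

Orientations are given as a unit quaternion [w, x, y, z].
In Python, from station import bot gives the robot as it stands.
- The arm moves only by the tool send_rows, never from a script. Its argument "deltas" is text: rows parted by semicolons, each of 4 numbers parted by spaces: the shift along the tool's x, y, z in m, then the turn about the tool's z in degrees. In form: x y z spin; .... A call has 1 to 5 rows; each row is the pose to reach, as a shift and turn from the pose commanded when the call began, along the tool's axes at that moment; what a row does not reach only later rows make up. A row lasts 1/10 s, in which the tool goes at most 50 mm and 8.59 degrees, less where a joint would pass 70% of its speed; a pose out of reach is approached as far as the arm can. A call with a gripper value outside its range is refused whole. "claw" is the opening, from 0 (shut) to 1 (fully open), set as the call begins (left out, the last holds). The fingers move at their own pace and stop on an object; "force" is the grip in N (left out, the last holds). Time passes only in rows, so rows that repeat a pose let the fingers close. It gives the time, the measured TCP pose, the force, the opening and the grip force at its end, in the units of the state.
- bot.get_obs(): the state, without advancing time (a new reading comes with each control period).
- bot.read_camera(name): name is "scene" or "top" or "wrist"; returns a dict with "img" (420x560x3 uint8, red, green, blue), "depth" (420x560 float32, m along the optical axis (not along the pixel's ray), 0 where there is no reading), "fx", "fy", "cx", "cy" (pixels), "dist_coeffs" ([k1, k2, p1, p2, k3] as OpenCV has them; the pictures are not rectified), "camera_from_world" (4x4, takes a point from world to camera coordinates). Camera axes: x right, y up, looking along -z (the intrinsics and any distortion apply to the point x, -y, -z); pixel columns grow to the right and rows downward; lengths in m; the calibration is good to about 2 mm. A picture is of the moment at which its call begins.
- bot.hand_in(): hands the job in; it is judged then, once.
Trained networks look in a picture, given as the dict that the camera call returned (one of the last four; its "shot" number tells which), for a name from the list of things; names that differ only in an ending like _2 or _b are one class to them, and where a whole thing is asked for, a point or a joint stands for the part that bears it (a point fixed in the world has none). Each returns a list of dicts, best first, with "confidence" (0 to 1); they miss things now and then, are a little off and sometimes report something else, mostly with a low value. They report only what shows in the picture. A call takes as long as a camera call.
- bot.masks_of(picture, query): "mask" (420x560 bool, what is visible of it).
- bot.landmark_of(picture, query): "xyz" ([x, y, z] in m, in world coordinates, good to about 4 mm: a listed point, or the origin of a listed thing).
The state is a dict: "t": time; "q": joint angles; "joint_vel": joint speeds; "joint_torque": joint torques, N m; "eef_pos": TCP position; "tool_rot": TCP orientation; "contact_force": force on the tool from outside, world axes, zero at the start; "torque": the same for the moment, N m; "gripper_width": opening from 0.0 (shut) to 1.0 (fully open); "grasp_force": force on a finger pad.
Only numpy, scipy, OpenCV 4.12 (cv2) and the standard library are available. Lean on these libraries where they do the work, as an engineer would, in place of code of your own. Each camera call takes 0.05 s, during which the arm holds its last target. There are 200 camera calls.

## Working session

There is one attempt and no reset: what is moved stays moved. The work goes in short steps, Python scripts to look and compute and a tool call to move; the robot and the scene stay as the last step left them, time stands still between calls to the robot, and variables do not carry over. Pictures are saved under pics/ and viewed, at most 14 in all, crops included, and the job is handed in when it is done.

Besides the shell and the picture viewer there is one more tool, called after ">>>" in YAML: its name, and indented under it one key for each argument. send_rows: Moves the arm, as the interface text tells. Its arguments: {"type":"object","properties":{"deltas":{"type":"string"},"claw":{"type":"number"},"force":{"type":"number"}},"required":["deltas"]}

```bash
ls; mkdir -p pics
cat > h.py <<'E'
import numpy as np, cv2
from station import bot
def pix2w(c,u,v,z=None,d=None):
    K=np.array([[c['fx'],0,c['cx']],[0,c['fy'],c['cy']],[0,0,1.]])
    p=cv2.undistortPoints(np.array([[[u,v]]],float),K,np.array(c['dist_coeffs'],float))[0,0]
    T=np.linalg.inv(np.array(c['camera_from_world']))
    r=T[:3,:3]@np.array([p[0],-p[1],-1]); o=T[:3,3]
    s=d if z is None else (z-o[2])/r[2]
    return o+s*r
def save(c,n): cv2.imwrite('pics/'+n+'.png',cv2.cvtColor(c['img'],cv2.COLOR_RGB2BGR))
def st():
    o=bot.get_obs(); print(round(o['t'],2),np.round(o['eef_pos'],4),np.round(o['tool_rot'],3),'q7',np.round(o['q'],2),'w',round(o['gripper_width'],3),'f',np.round(o['contact_force'],1),round(o['grasp_force'],1))
def find(names,cams=('top','scene'),minc=0.2):
    P={}
    for cn in cams:
        c=bot.read_camera(cn); P[cn]=c
        for n in names:
            for r in bot.landmark_of(c,n):
                if r['confidence']>minc: print(cn,n,round(r['confidence'],2),np.round(r['xyz'],4))
    return P
E
python3 - <<'E'
from h import *
st()
P=find(['spacer1_mid','washer1_mid','bushing1_mid','bolt_base','caddy_grip','dock','turnbutton_grip','bowl_mid','remote_mid','screwdriver_mid'])
for n in P: save(P[n],n+'0')
st()
E
```

```text
pics
0.0 [0.1992 0.6443 0.2042] [-0.     0.149  0.989 -0.001] q7 [-1.38  0.48  0.02  1.56 -0.01  1.11 -0.08] w 0.999 f [ 0.6 -0.1 -0.1] 0.0
top spacer1_mid 0.45 [ 0.4201 -0.2106  0.0052]
top washer1_mid 0.45 [ 5.306e-01 -2.993e-01 -5.000e-04]
top bushing1_mid 0.66 [0.4483 0.3763 0.0068]
top bolt_base 0.71 [ 0.6929 -0.0635  0.0187]
top caddy_grip 0.89 [ 0.5872 -0.0483  0.0528]
top dock 0.68 [ 0.5593 -0.0387  0.0031]
top turnbutton_grip 0.58 [0.5834 0.0406 0.0618]
top bowl_mid 0.72 [ 0.654  -0.3662  0.0237]
top remote_mid 0.85 [0.6595 0.3619 0.0091]
top remote_mid 0.71 [0.4481 0.3769 0.0064]
top remote_mid 0.58 [ 0.5914 -0.0443  0.05  ]
top remote_mid 0.24 [ 0.4506 -0.3444  0.0052]
top screwdriver_mid 0.7 [ 0.3083 -0.2586  0.0115]
top screwdriver_mid 0.32 [0.4478 0.3752 0.0022]
scene spacer1_mid 0.47 [ 0.4172 -0.208   0.0059]
scene washer1_mid 0.64 [ 0.5282 -0.3024  0.0037]
scene bushing1_mid 0.5 [0.449  0.3774 0.006 ]
scene bushing1_mid 0.36 [0.5439 0.2788 0.0065]
scene caddy_grip 0.89 [ 0.5866 -0.039   0.0518]
scene dock 0.7 [ 0.5606 -0.0439 -0.0031]
scene turnbutton_grip 0.88 [0.5784 0.0385 0.0567]
scene turnbutton_grip 0.75 [ 0.5281 -0.3002  0.0027]
scene bowl_mid 0.83 [ 0.6508 -0.3736  0.0227]
scene remote_mid 0.57 [0.6678 0.3623 0.0092]
1.1 [0.1994 0.6449 0.2052] [-0.     0.149  0.989 -0.   ] q7 [-1.38  0.48  0.02  1.56 -0.01  1.11 -0.08] w 1.0 f [-0.3 -0.1  0.4] 0.0
```

View images.

View pics/top0.png

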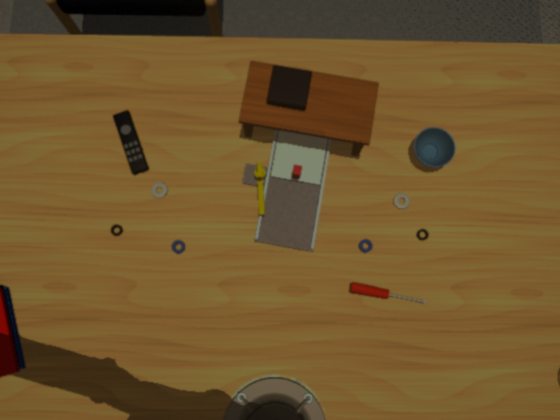

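View pics/scene0.png

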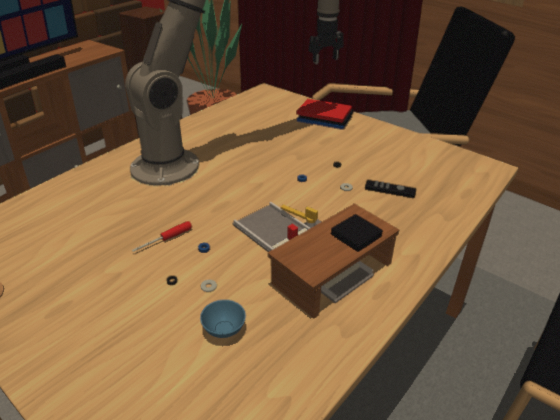

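Run:
```python
from h import *
from scipy.optimize import least_squares
print('tips',bot.tips_ahead)
c=bot.read_camera('top')
pts=[((.25,.15),.108,(249,63)),((.25,-.15),.108,(378,82)),((.1,-.15),.108,(371,144)),((.1,.15),.108,(240,123)),((-.15,.07),.008,(256,241)),((-.15,-.07),.008,(312,250)),((.03,0),.062,(297,168))]
W=np.array([pix2w(c,*p[2],z=p[1])[:2] for p in pts]);D=np.array([p[0] for p in pts])
def f(s):
    a=s[2];R=np.array([[np.cos(a),-np.sin(a)],[np.sin(a),np.cos(a)]]);return ((D@R.T+s[:2])-W).ravel()
s=least_squares(f,[.56,-.04,0]).x; print('dock',s,np.degrees(s[2])); print(np.round(f(s).reshape(-1,2),4))
for n,z in(('spacer1_mid',.006),('washer1_mid',.003),('bushing1_mid',.005)):
    for m in bot.masks_of(c,n):
        if m['confidence']>.15:
            k=m['mask'].astype(np.uint8);v,u=np.nonzero(k);print(n,round(m['confidence'],2),k.sum(),u.mean().round(1),v.mean().round(1),np.round(pix2w(c,(u.min()+u.max())/2,(v.min()+v.max())/2,z=z),4))
for uv,z in (((178,246.5),.006),((365.5,245),.006),((160,190),.003),((401.5,201),.003),((117,230),.005),((422.5,235),.005)): print(np.round(pix2w(c,*uv,z=z),4))
w=bot.read_camera('wrist'); T=np.linalg.inv(w['camera_from_world']); o=bot.get_obs()
from scipy.spatial.transform import Rotation as Ro
q=o['tool_rot'];R=Ro.from_quat([q[1],q[2],q[3],q[0]]).as_matrix()
print('cam in tool',np.round(R.T@(T[:3,3]-o['eef_pos']),4)); print(np.round(R.T@T[:3,:3],3),w['fx'],w['dist_coeffs'])
print(np.round(R,3))
```

```text
tips 0.008
dock [ 0.5593227  -0.04072589 -0.15139422] -8.674249619246622
[[ 0.0051 -0.0012]
 [ 0.0006 -0.0012]
 [ 0.0003  0.0026]
 [ 0.0016  0.0045]
 [-0.0027  0.0016]
 [-0.0045 -0.0045]
 [-0.0002 -0.0019]]
spacer1_mid 0.4 95 364.7 245.0 [ 0.4189 -0.2085  0.006 ]
washer1_mid 0.56 173 400.8 200.4 [ 0.5282 -0.2966  0.003 ]
[0.4087 0.233  0.006 ]
[ 0.4189 -0.2097  0.006 ]
[0.5447 0.283  0.003 ]
[ 0.527 -0.299  0.003]
[0.4458 0.3794 0.005 ]
[ 0.4449 -0.3464  0.005 ]
cam in tool [ 0.0817 -0.0003 -0.1694]
[[ 0.001  0.948  0.318]
 [ 1.    -0.001  0.001]
 [ 0.001  0.318 -0.948]] 300.3099196528052 [-0.06714716  0.          0.          0.          0.        ]
[[-0.955  0.295  0.   ]
 [ 0.295  0.955 -0.   ]
 [-0.     0.    -1.   ]]
```

>>> send_rows:
  deltas: "-0.028 -0.0275 0 0; -0.056 -0.055 0 0; -0.084 -0.0825 0 0; -0.112 -0.11 0 0; -0.139 -0.1375 0 0"
  claw: 1

```text
t: 1.85
eef_pos: [0.2923, 0.471, 0.2054]
tool_rot: [0.0, 0.149, 0.989, 0.0]
contact_force: [0.8, -0.4, -0.3]
gripper_width: 1.001
grasp_force: 0.0
```

>>> send_rows:
  deltas: "-0.028 -0.0275 0 0; -0.056 -0.055 0 0; -0.084 -0.0825 0 0; -0.112 -0.11 0 0; -0.139 -0.1375 0 0"

```text
t: 2.35
eef_pos: [0.3845, 0.2986, 0.2055]
tool_rot: [0.0, 0.149, 0.989, 0.0]
contact_force: [1.1, -0.1, -0.3]
gripper_width: 0.999
grasp_force: 0.0
```

>>> send_rows:
  deltas: "-0.028 -0.0275 0 0; -0.056 -0.055 0 0; -0.084 -0.0825 0 0; -0.112 -0.11 0 0; -0.139 -0.1375 0 0"

```text
t: 2.85
eef_pos: [0.4766, 0.1262, 0.2055]
tool_rot: [0.0, 0.149, 0.989, 0.0]
contact_force: [1.0, -0.3, -0.6]
gripper_width: 0.998
grasp_force: 0.0
```

>>> send_rows:
  deltas: "-0.028 -0.0275 0 0; -0.056 -0.055 0 -4; -0.084 -0.0825 0 -8.5; -0.112 -0.11 0 -8.5; -0.139 -0.1375 0 -8.5"

```text
t: 3.35
eef_pos: [0.5689, -0.0462, 0.2054]
tool_rot: [0.0, 0.076, 0.997, 0.0]
contact_force: [0.6, 0.6, 0.0]
gripper_width: 1.002
grasp_force: 0.0
```

```bash
cat >> h.py <<'E'
def psi(o=None):
    q=(o or bot.get_obs())['tool_rot']; return np.degrees(np.arctan2(2*(q[1]*q[2]-q[0]*q[3]),1-2*(q[1]**2+q[3]**2)))
def go(x,y,z=None,p=None):
    "prints tool-frame delta to reach world x,y,z with tool y at angle p clockwise of +y"
    o=bot.get_obs(); a=np.radians(psi(o)); e=o['eef_pos']; d=np.array([x,y])-e[:2]
    print('go',np.round([-np.cos(a)*d[0]+np.sin(a)*d[1], np.sin(a)*d[0]+np.cos(a)*d[1], 0 if z is None else e[2]-z],4),'spin',None if p is None else round(p-np.degrees(a),2),'n',round(np.linalg.norm(d)/.05,1))
E
python3 - <<'E'
from h import *
st();print(psi())
w=bot.read_camera('wrist');save(w,'w1')
for n in('caddy_grip','bolt_base','turnbutton_grip'):
    for r in bot.landmark_of(w,n)[:2]: print(n,round(r['confidence'],2),np.round(r['xyz'],4))
for m in bot.masks_of(w,'caddy_grip')[:1]: v,u=np.nonzero(m['mask']);print(u.min(),u.max(),v.min(),v.max())
E
```

```text
3.35 [ 0.5689 -0.0462  0.2054] [0.    0.076 0.997 0.   ] q7 [-0.35  0.32  0.4   1.83 -0.14  1.02  1.53] w 1.002 f [0.6 0.6 0. ] 0.0
8.660991539419483
caddy_grip 0.94 [ 0.5878 -0.0417  0.0512]
bolt_base 0.85 [ 0.6964 -0.0628  0.02  ]
bolt_base 0.56 [ 5.617e-01 -3.890e-02 -2.000e-04]
turnbutton_grip 0.87 [0.5861 0.0428 0.0598]
232 330 182 282
```

View pics/w1.png

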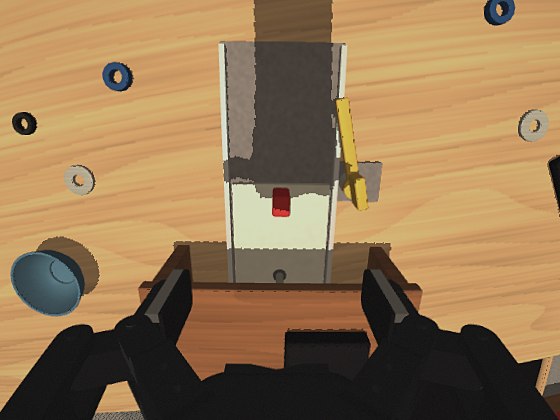

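>>> send_rows:
  deltas: "-0.018 0.0053 0.03 0; -0.018 0.0053 0.07 0; -0.018 0.0053 0.11 0; -0.018 0.0053 0.15 0; -0.018 0.0053 0.164 0"
  claw: 0.5

```text
t: 4.1
eef_pos: [0.5835, -0.0399, 0.0376]
tool_rot: [-0.003, 0.074, 0.997, 0.0]
contact_force: [-0.1, 0.3, -0.7]
gripper_width: 0.5
grasp_force: 0.0
```

>>> send_rows:
  deltas: "0 0 0 0; 0 0 0 0; 0 0 0 0; 0 0 0 0; 0 0 0 0"
  claw: 0
  force: 50

```text
t: 4.6
eef_pos: [0.5875, -0.0422, 0.0424]
tool_rot: [0.001, 0.076, 0.997, 0.0]
contact_force: [-0.1, -0.3, -0.1]
gripper_width: 0.001
grasp_force: 0.0
```

>>> send_rows:
  deltas: "0 0 0 0; 0 0 0 0; 0.008 0 0 0; 0.016 0 0 0; 0.024 0 0 0"

```text
t: 5.1
eef_pos: [0.5618, -0.0385, 0.041]
tool_rot: [-0.0, 0.076, 0.997, 0.0]
contact_force: [1.3, -0.5, 0.3]
gripper_width: 0.003
grasp_force: 0.0
```

>>> send_rows:
  deltas: "0.01 0 0 0; 0.02 0 0 0; 0.03 0 0 0; 0.04 0 0 0; 0.05 0 0 0"

```text
t: 5.6
eef_pos: [0.5127, -0.0309, 0.0412]
tool_rot: [0.0, 0.076, 0.997, 0.0]
contact_force: [-0.3, 0.4, -0.0]
gripper_width: -0.001
grasp_force: 0.0
```

Run:
```python
from h import *
st()
P=find(['caddy_grip','bolt_base'],('wrist','top','scene'))
save(P['wrist'],'w2')
```

```text
5.6 [ 0.5127 -0.0309  0.0412] [0.    0.076 0.997 0.   ] q7 [-0.32  0.46  0.33  2.09 -0.24  0.63  1.59] w -0.001 f [-0.3  0.4 -0. ] 0.0
wrist caddy_grip 0.86 [ 0.5861 -0.0401  0.0491]
top caddy_grip 0.24 [0.6592 0.3617 0.01  ]
top bolt_base 0.4 [ 0.6945 -0.0637  0.0178]
top bolt_base 0.26 [ 0.4459 -0.3455  0.0026]
scene caddy_grip 0.93 [ 0.5866 -0.041   0.0534]
```

View pics/w2.png

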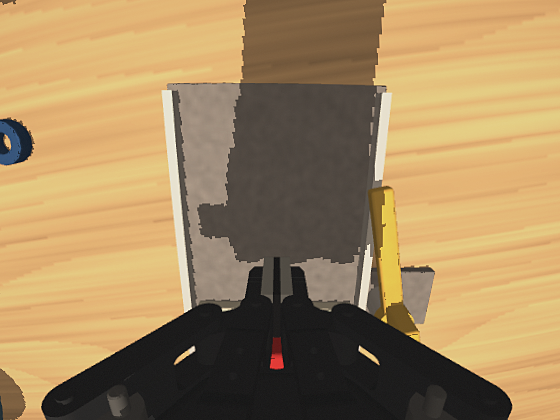

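```bash
cat >> h.py <<'E'
def proj(c,X):
    K=np.array([[c['fx'],0,c['cx']],[0,c['fy'],c['cy']],[0,0,1.]]);p=np.array(c['camera_from_world'])@np.r_[X,1]
    return cv2.projectPoints(np.array([[p[0],-p[1],-p[2]]]),np.zeros(3),np.zeros(3),K,np.array(c['dist_coeffs'],float))[0].ravel()
def cloud(c,m):
    v,u=np.nonzero(m&(c['depth']>0)); return np.array([pix2w(c,a,b,d=c['depth'][b,a]) for a,b in zip(u,v)])
def red(c):
    i=c['img'].astype(int);return (i[...,0]>90)&(i[...,1]<60)&(i[...,2]<70)
E
python3 - <<'E'
from h import *
w=bot.read_camera('wrist');e=bot.get_obs()['eef_pos']
print(proj(w,e),proj(w,e-[0,0,.008]),proj(w,e+[0,0,.011]))
for cn in('wrist','top','scene'):
    c=bot.read_camera(cn);m=red(c);p=cloud(c,m)
    if len(p):
        k=(abs(p[:,0]-.587)<.04)&(abs(p[:,1]+.04)<.04);p=p[k];print(cn,len(p),np.round(p.min(0),4),np.round(p.max(0),4),np.round(np.median(p,0),4))
E
```

```text
[276.95745256 249.53388401] [276.94363561 244.13695829] [276.97832338 257.70388145]
wrist 235 [ 0.5738 -0.0465  0.048 ] [ 0.5874 -0.0377  0.0638] [ 0.5762 -0.0411  0.0605]Traceback (most recent call last):
  File "<stdin>", line 7, in <module>
    return umr_minimum(a, axis, None, out, keepdims, initial, where)
ValueError: zero-size array to reduction operation minimum which has no identity
```

Run:
```python
from h import *
w=bot.read_camera('wrist')
for uv in((277,262),(277,270),(277,285),(277,300),(258,272),(296,272),(256,290)):
    d=w['depth'][uv[1],uv[0]];print(uv,round(float(d),4),np.round(pix2w(w,*uv,d=d),4))
c=bot.read_camera('top');save(c,'t3');e=bot.get_obs()['eef_pos'];print(proj(c,e),proj(c,[.587,-.041,.062]))
u,v=proj(c,e);im=c['img'][int(v)-75:int(v)+75,int(u)-100:int(u)+100];cv2.imwrite('pics/t3c.png',cv2.resize(im[...,::-1],None,fx=4,fy=4))
```

```text
(277, 262) 0.148 [ 0.5027 -0.0295  0.0781]
(277, 270) 0.1404 [ 0.5026 -0.0295  0.0861]
(277, 285) 0.1286 [ 0.5028 -0.0295  0.0986]
(277, 300) 0.1233 [ 0.5058 -0.03    0.1052]
(258, 272) 0.1467 [ 0.5053 -0.0393  0.0808]
(296, 272) 0.1472 [ 0.5083 -0.0209  0.0804]
(256, 290) 0.1323 [ 0.5056 -0.0393  0.0961]
[291.03950067 201.72996504] [295.95935128 168.88540244]
```

View pics/t3c.png

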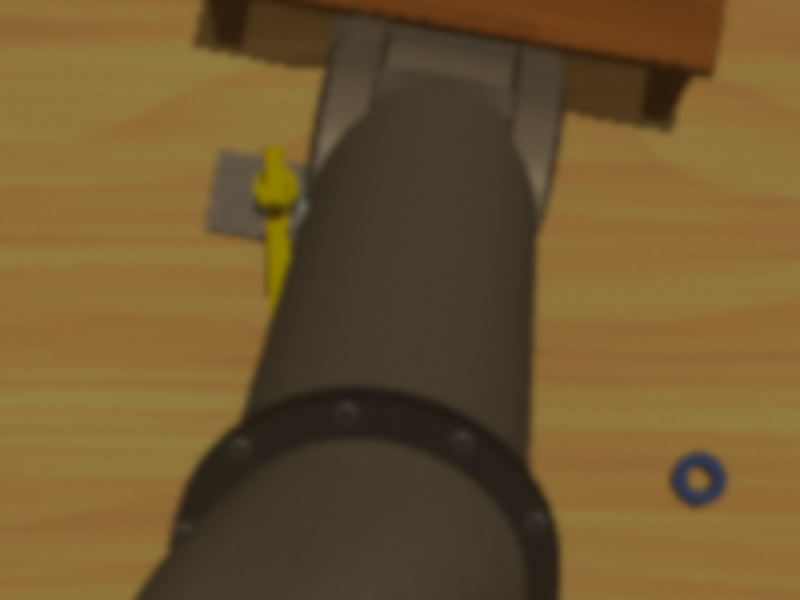

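Run:
```python
from h import *
w=bot.read_camera('wrist')
for u in (262,277,292):
  for v in range(252,276,2):
    d=w['depth'][v,u];print(u,v,round(float(d),4),np.round(pix2w(w,u,v,d=d),4))
```

```text
262 252 0.2231 [ 0.5293 -0.0447  0.0085]
262 254 0.2236 [ 0.5309 -0.045   0.0085]
262 256 0.224 [ 0.5325 -0.0452  0.0086]
262 258 0.2239 [ 0.5339 -0.0454  0.0092]
262 260 0.2241 [ 0.5353 -0.0457  0.0095]
262 262 0.226 [ 0.5376 -0.0461  0.0083]
262 264 0.226 [ 0.5391 -0.0463  0.0088]
262 266 0.1523 [ 0.5054 -0.0376  0.0749]
262 268 0.1516 [ 0.506  -0.0376  0.0758]
262 270 0.1494 [ 0.5059 -0.0375  0.0781]
262 272 0.1479 [ 0.5061 -0.0375  0.0798]
262 274 0.1444 [ 0.5053 -0.0372  0.0831]
277 252 0.2222 [ 0.5306 -0.0336  0.0093]
277 254 0.2236 [ 0.5326 -0.0339  0.0085]
277 256 0.2246 [ 0.5345 -0.0342  0.0081]
277 258 0.1527 [ 0.5029 -0.0295  0.0732]
277 260 0.15 [ 0.5026 -0.0295  0.076 ]
277 262 0.1486 [ 0.5029 -0.0295  0.0775]
277 264 0.1463 [ 0.5027 -0.0295  0.0799]
277 266 0.1445 [ 0.5028 -0.0295  0.0818]
277 268 0.1436 [ 0.5032 -0.0296  0.0829]
277 270 0.1395 [ 0.5021 -0.0294  0.0869]
277 272 0.1392 [ 0.5028 -0.0295  0.0875]
277 274 0.1361 [ 0.5021 -0.0294  0.0904]
292 252 0.2232 [ 0.5327 -0.0226  0.0084]
292 254 0.223 [ 0.534  -0.0228  0.009 ]
292 256 0.2241 [ 0.5359 -0.0231  0.0085]
292 258 0.2245 [ 0.5375 -0.0233  0.0086]
292 260 0.2257 [ 0.5395 -0.0235  0.008 ]
292 262 0.2255 [ 0.5408 -0.0237  0.0087]
292 264 0.2262 [ 0.5425 -0.024   0.0086]
292 266 0.1522 [ 0.5076 -0.0225  0.075 ]
292 268 0.1526 [ 0.5088 -0.0227  0.0749]
292 270 0.1487 [ 0.5077 -0.0227  0.0788]
292 272 0.1461 [ 0.5074 -0.0228  0.0813]
292 274 0.1443 [ 0.5073 -0.0229  0.0833]
```

>>> send_rows:
  deltas: "0 0 -0.04 0; -0.02 0 -0.05 0; -0.055 0 -0.05 0; -0.0745 -0.0015 -0.05 0; -0.0745 -0.0015 -0.05 0"
  claw: 0.5

```text
t: 6.85
eef_pos: [0.5895, -0.0444, 0.0915]
tool_rot: [0.001, 0.076, 0.997, -0.0]
contact_force: [-1.1, -1.0, 0.4]
gripper_width: 0.501
grasp_force: 0.0
```

>>> send_rows:
  deltas: "0 0 0.02 0; 0 0 0.04 0; 0 0 0.06 0; 0 0 0.08 0; 0 0 0.091 0"

```text
t: 7.35
eef_pos: [0.5847, -0.0436, -0.0015]
tool_rot: [-0.002, 0.076, 0.997, -0.0]
contact_force: [-0.2, 0.1, 0.3]
gripper_width: 0.498
grasp_force: 0.0
```

Run:
```python
from h import *
st();w=bot.read_camera('wrist');save(w,'w4')
p=cloud(w,red(w));print(np.round(p.min(0),4),np.round(p.max(0),4))
```

```text
7.35 [ 0.5847 -0.0436 -0.0015] [-0.002  0.076  0.997 -0.   ] q7 [-0.26  0.62  0.3   1.93 -0.29  0.64  1.65] w 0.498 f [-0.2  0.1  0.3] 0.0
[ 0.5731 -0.1874  0.0035] [ 0.6401 -0.0332  0.0644]
```

View pics/w4.png

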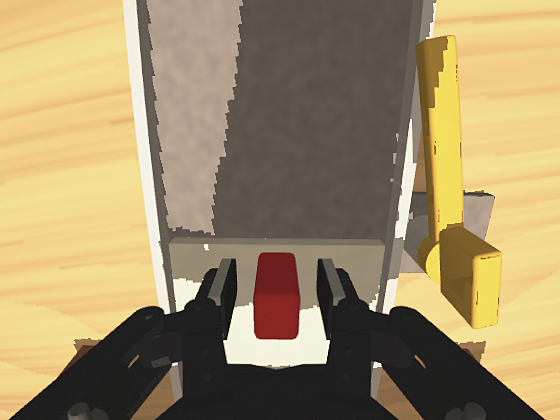

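>>> send_rows:
  deltas: "0 0 0 0; 0 0 0 0; 0 0 0 0; 0 0 0 0; 0 0 0 0"
  claw: 0
  force: 60

```text
t: 7.9
eef_pos: [0.587, -0.044, 0.0008]
tool_rot: [0.0, 0.076, 0.997, 0.0]
contact_force: [-1.7, -0.4, 4.0]
gripper_width: 0.226
grasp_force: 59.9
```

>>> send_rows:
  deltas: "0.01 0 0 0; 0.02 0 0 0; 0.03 0 0 0; 0.04 0 0 0; 0.05 0 0 0"

```text
t: 8.4
eef_pos: [0.5376, -0.0359, 0.0008]
tool_rot: [0.001, 0.076, 0.997, 0.0]
contact_force: [4.0, 1.7, 5.4]
gripper_width: 0.23
grasp_force: 61.7
```

>>> send_rows:
  deltas: "0.012 0 0 0; 0.024 0 0 0; 0.036 0 0 0; 0.048 0 0 0; 0.06 0 0 0"

```text
t: 8.9
eef_pos: [0.4783, -0.0262, 0.0008]
tool_rot: [0.001, 0.075, 0.997, 0.001]
contact_force: [3.6, 2.6, 6.1]
gripper_width: 0.224
grasp_force: 61.9
```

>>> send_rows:
  deltas: "0.01 0 0 0; 0.02 0 0 0; 0.027 0 0 0; 0.031 0 0 0; 0.031 0 0 0"

```text
t: 9.4
eef_pos: [0.4545, -0.0223, 0.001]
tool_rot: [0.007, 0.075, 0.997, -0.0]
contact_force: [21.2, -1.6, -18.4]
gripper_width: 0.226
grasp_force: 61.4
```

>>> send_rows:
  deltas: "-0.006 0 0 0; -0.006 0 0 0; -0.006 0 0 0; -0.006 0 0 0; -0.006 0 0 0"
  claw: 0.5

```text
t: 9.9
eef_pos: [0.4525, -0.0234, 0.0]
tool_rot: [-0.001, 0.076, 0.997, -0.0]
contact_force: [-0.1, -0.0, -1.0]
gripper_width: 0.496
grasp_force: 0.0
```

>>> send_rows:
  deltas: "0 0 -0.04 0; 0 0 -0.08 0; -0.03 0 -0.12 0; -0.07 0 -0.14 0; -0.1 0 -0.14 0"

```text
t: 10.4
eef_pos: [0.5563, -0.0386, 0.1441]
tool_rot: [0.004, 0.075, 0.997, 0.001]
contact_force: [-0.1, -0.9, -0.7]
gripper_width: 0.499
grasp_force: 0.0
```

Run:
```python
from h import *
st();w=bot.read_camera('wrist');save(w,'w5')
p=cloud(w,red(w));p=p[p[:,2]>.055];print(np.round(p.min(0),4),np.round(p.max(0),4))
for n in('caddy_grip','bolt_base','turnbutton_grip','spacer1_mid','washer1_mid','bushing1_mid'):
    for r in bot.landmark_of(w,n)[:2]: print(n,round(r['confidence'],2),np.round(r['xyz'],4))
```

```text
10.4 [ 0.5563 -0.0386  0.1441] [0.004 0.075 0.997 0.001] q7 [-0.38  0.37  0.42  1.93 -0.19  0.88  1.56] w 0.499 f [-0.1 -0.9 -0.7] 0.0
[ 0.442  -0.0737  0.0603] [0.7518 0.0589 0.2616]
caddy_grip 0.74 [ 0.4544 -0.0236  0.0526]
bolt_base 0.78 [ 0.5639 -0.0414  0.017 ]
turnbutton_grip 0.92 [0.5839 0.0406 0.0619]
spacer1_mid 0.88 [ 0.4201 -0.2109  0.0036]
spacer1_mid 0.54 [ 0.5338 -0.2978  0.0038]
washer1_mid 0.79 [ 0.5311 -0.3012  0.0039]
```

View pics/w5.png

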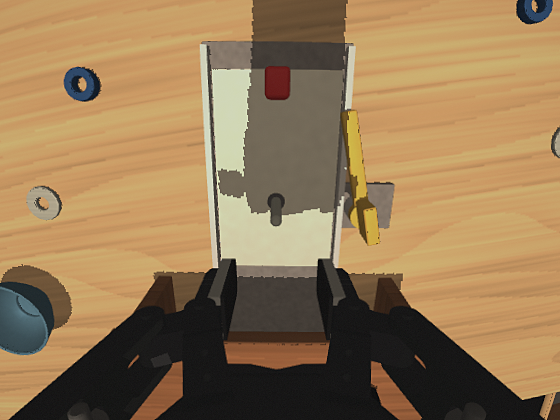

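Run:
```python
from h import *
w=bot.read_camera('wrist')
a=pix2w(w,206,44,z=.008);b=pix2w(w,352,45,z=.008);print('board edge',a,b)
g=cv2.cvtColor(w['img'],cv2.COLOR_RGB2GRAY)
print('board centre near',(a+b)/2)
P=cloud(w,(lambda m:m)(np.pad(np.ones((45,30),bool),((185,190),(262,268)))))
k=P[P[:,2]>.03];print(len(k));
for lo,hi in((.03,.045),(.045,.06),(.06,.072),(.072,.085)):
    q=k[(k[:,2]>lo)&(k[:,2]<hi)];print(lo,len(q),np.round(q.mean(0),4) if len(q) else '',np.round(np.ptp(q,axis=0),4) if len(q) else '')
h=cloud(w,red(w)&(np.arange(420)[:,None]<110));h=h[h[:,2]>.057];print('handle',np.round(h.min(0),4),np.round(h.max(0),4),np.round(h.mean(0),4))
sub=w['img'][185:235,250:302];cv2.imwrite('pics/b5.png',cv2.resize(sub[...,::-1],None,fx=10,fy=10,interpolation=cv2.INTER_NEAREST))
st()
```

```text
board edge [ 0.40023836 -0.08089587  0.008     ] [0.42101653 0.05054847 0.008     ]
board centre near [ 0.41062745 -0.0151737   0.008     ]
231
0.03 50 [ 0.5583 -0.0398  0.038 ] [0.0053 0.0094 0.0143]
0.045 60 [ 0.5582 -0.0395  0.0532] [0.0045 0.009  0.0147]
0.06 51 [ 0.5582 -0.0396  0.0666] [0.0041 0.0097 0.0114]
0.072 70 [ 0.5593 -0.0398  0.0764] [0.0054 0.0095 0.0076]
handle [ 0.4416 -0.0326  0.0601] [ 0.4649 -0.0124  0.0651] [ 0.4532 -0.0227  0.0626]
10.8 [ 0.5508 -0.0384  0.1397] [-0.001  0.076  0.997  0.   ] q7 [-0.38  0.37  0.42  1.94 -0.19  0.87  1.56] w 0.499 f [-0.4 -0.2  0.4] 0.0
```

View pics/b5.png

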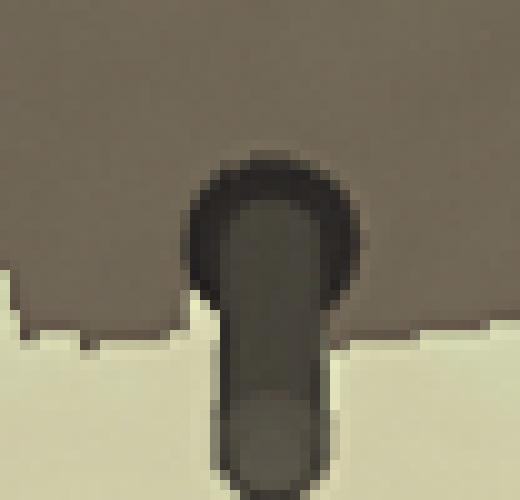

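Run:
```python
from h import *
w=bot.read_camera('wrist');e=bot.get_obs()['eef_pos']
print(pix2w(w,277,229,z=.078),pix2w(w,277,209,z=.020))
m=np.zeros((420,560),bool);m[255:300,205:238]=1;m[255:300,316:345]=1
p=cloud(w,m);p=p[(p[:,2]>.13)];i=np.argsort(p[:,2])
print(len(p),np.round(p[i[:200:12]],4)); print(e)
for n in ('spacer1_mid','washer1_mid','bushing1_mid'):
  for k in bot.masks_of(w,n)[:2]:
    if k['confidence']>.3:
        q=cloud(w,k['mask']);print(n,round(k['confidence'],2),np.round((q.min(0)+q.max(0))/2,4),np.round(np.ptp(q,axis=0),4),np.round(np.percentile(q[:,2],80),4))
go(.420,-.2105,.12,8.67)
```

```text
[ 0.56137937 -0.0398701   0.078     ] [ 0.56270766 -0.03999559  0.02      ]
2193 [[ 0.545  -0.0596  0.1675]
 [ 0.5482 -0.06    0.1691]
 [ 0.5584 -0.018   0.17  ]
 [ 0.5374 -0.0598  0.1705]
 [ 0.5371 -0.0591  0.1711]
 [ 0.5364 -0.0636  0.1714]
 [ 0.5527 -0.0606  0.1717]
 [ 0.5439 -0.0116  0.1719]
 [ 0.5618 -0.0186  0.1722]
 [ 0.5442 -0.0117  0.1726]
 [ 0.5361 -0.0638  0.173 ]
 [ 0.5365 -0.0603  0.1732]
 [ 0.5369 -0.0603  0.1735]
 [ 0.5503 -0.0604  0.1737]
 [ 0.5439 -0.016   0.174 ]
 [ 0.5359 -0.0646  0.1742]
 [ 0.5574 -0.0179  0.1744]]
[ 0.55116148 -0.03837087  0.13983032]
spacer1_mid 0.83 [ 0.419  -0.2094  0.0078] [0.0304 0.031  0.0141] 0.0132
spacer1_mid 0.74 [ 0.5366 -0.0341  0.0893] [0.2123 0.151  0.1648] 0.0193
washer1_mid 0.92 [ 0.5295 -0.3017  0.0045] [0.0412 0.0456 0.0102] 0.0073
go [ 0.1044 -0.19    0.0202] spin -0.0 n 4.3
```

>>> send_rows:
  deltas: "0.02 -0.038 0 0; 0.042 -0.076 0 0; 0.063 -0.114 0.01 0; 0.084 -0.152 0.03 0; 0.105 -0.189 0.06 0"
  claw: 0.55

```text
t: 11.5
eef_pos: [0.4211, -0.2098, 0.0821]
tool_rot: [0.002, 0.076, 0.997, -0.0]
contact_force: [1.1, -0.8, -0.4]
gripper_width: 0.547
grasp_force: 0.0
```

>>> send_rows:
  deltas: "0 0 0 0; 0 0 0 0"

```text
t: 11.7
eef_pos: [0.42, -0.2087, 0.081]
tool_rot: [-0.001, 0.077, 0.997, 0.0]
contact_force: [0.4, 0.0, -0.7]
gripper_width: 0.552
grasp_force: 0.0
```

```bash
cat >> h.py <<'E'
COL={'spacer':(.012,lambda i:(i[...,2]>i[...,0]*1.35)&(i[...,2]>50)),'washer':(.006,lambda i:(i.min(-1)>120)&(i.max(-1)-i.min(-1)<35)),'bushing':(.010,lambda i:(i.max(-1)<60))}
def ring(kind,x,y,top=None,rad=.04,show=None):
    "ring centre near x,y from the wrist camera: top-face pixels by height, circle through the outline"
    c=bot.read_camera('wrist'); h,f=COL[kind]; top=h if top is None else top
    u,v=proj(c,[x,y,top]).round().astype(int); r=int(c['fx']*rad/c['depth'][max(0,min(419,v)),max(0,min(559,u))]) if 0 else 75
    m=np.zeros((420,560),bool); m[max(0,v-r):v+r,max(0,u-r):u+r]=1
    m&=f(c['img'].astype(int))
    vv,uu=np.nonzero(m&(c['depth']>0)); P=np.array([pix2w(c,a,b,d=c['depth'][b,a]) for a,b in zip(uu,vv)])
    k=(np.hypot(P[:,0]-x,P[:,1]-y)<rad)&(abs(P[:,2]-top)<.006); P=P[k]
    pp=np.array([pix2w(c,a,b,z=top) for a,b in zip(uu[k],vv[k])])
    k2=abs(P[:,2]-top)<.003
    (cx,cy),rr=cv2.minEnclosingCircle(pp[:,:2].astype(np.float32)*1000)
    print(kind,len(P),'circ',round(cx/1e3,4),round(cy/1e3,4),'r',round(rr/1e3,4),'mid',np.round((pp[k2].min(0)+pp[k2].max(0))/2,4),'mean',np.round(pp[k2].mean(0),4),'topz',np.round(np.percentile(P[:,2],[50,90]),4))
    if show: save(c,show)
    return c
E
python3 - <<'E'
from h import *
st();c=ring('spacer',.4195,-.2098,show='w6')
for r in bot.landmark_of(c,'spacer1_mid')[:2]: print(round(r['confidence'],2),np.round(r['xyz'],4))
go(.4195,-.2098,-.028,8.67)
E
```

```text
11.7 [ 0.42   -0.2087  0.081 ] [-0.001  0.077  0.997  0.   ] q7 [-0.05  0.34  0.46  2.17 -0.24  0.68  1.98] w 0.552 f [ 0.4  0.  -0.7] 0.0
spacer 716 circ 0.4186 -0.2103 r 0.0154 mid [ 0.4186 -0.2101  0.012 ] mean [ 0.4183 -0.2103  0.012 ] topz [0.0125 0.0132]
0.61 [ 0.4182 -0.2092  0.0056]
0.47 [ 0.4457 -0.3462  0.0022]
go [ 0.0026 -0.0027  0.1099] spin 0.07 n 0.1
```

View pics/w6.png

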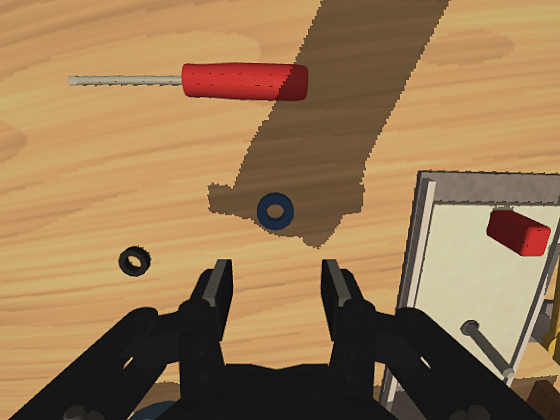

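>>> send_rows:
  deltas: "0.0012 -0.0017 0.03 0; 0.0012 -0.0017 0.06 0; 0.0012 -0.0017 0.085 0; 0.0012 -0.0017 0.1 0; 0.0012 -0.0017 0.108 0"

```text
t: 12.3
eef_pos: [0.4208, -0.2082, -0.0274]
tool_rot: [-0.0, 0.074, 0.997, 0.0]
contact_force: [-1.1, -0.2, 0.4]
gripper_width: 0.548
grasp_force: 0.0
```

>>> send_rows:
  deltas: "0 0 0 0; 0 0 0 0; 0 0 0 0; 0 0 0 0; 0 0 0 0"
  claw: 0
  force: 45

```text
t: 12.8
eef_pos: [0.42, -0.2096, -0.0262]
tool_rot: [0.0, 0.076, 0.997, -0.0]
contact_force: [0.7, -0.0, -1.1]
gripper_width: 0.345
grasp_force: 44.4
```

>>> send_rows:
  deltas: "0 0 -0.02 0; 0 0 -0.05 0; 0 0 -0.09 0; 0 0 -0.13 0; 0 0 -0.16 0"

```text
t: 13.3
eef_pos: [0.4199, -0.21, 0.1357]
tool_rot: [0.001, 0.076, 0.997, -0.0]
contact_force: [1.1, -0.3, -0.3]
gripper_width: 0.343
grasp_force: 44.5
```

Run:
```python
from h import *
st();e=bot.get_obs()['eef_pos'];c=ring('spacer',e[0],e[1],top=e[2]+.030+.011)
go(.562,-.040,.10,8.67)
```

```text
13.3 [ 0.4199 -0.21    0.1357] [ 0.001  0.076  0.997 -0.   ] q7 [-0.12  0.25  0.52  2.13 -0.17  0.8   1.93] w 0.343 f [ 1.1 -0.3 -0.3] 44.5
spacer 1756 circ 0.4162 -0.2098 r 0.015 mid [ 0.4163 -0.2099  0.1767] mean [ 0.4158 -0.2096  0.1767] topz [0.1745 0.1752]
go [-0.1121  0.1904  0.0393] spin -0.08 n 4.4
```

>>> send_rows:
  deltas: "-0.025 0.038 0 0; -0.05 0.076 0 0; -0.075 0.114 0 0; -0.1 0.152 0.02 0; -0.114 0.19 0.045 0"

```text
t: 13.85
eef_pos: [0.5642, -0.0374, 0.0889]
tool_rot: [0.002, 0.076, 0.997, 0.0]
contact_force: [0.5, 0.6, 0.0]
gripper_width: 0.339
grasp_force: 44.6
```

>>> send_rows:
  deltas: "0 0 0.005 0; 0 0 0.01 0; 0 0 0.015 0; 0 0 0.015 0"

```text
t: 14.25
eef_pos: [0.5601, -0.0407, 0.0732]
tool_rot: [-0.0, 0.077, 0.997, -0.0]
contact_force: [0.1, -0.8, -0.2]
gripper_width: 0.345
grasp_force: 44.6
```

Run:
```python
from h import *
st();e=bot.get_obs()['eef_pos'];c=ring('spacer',e[0],e[1],top=e[2]+.039,show='w7')
go(.564,-.040,-.009,8.67)
```

```text
14.25 [ 0.5601 -0.0407  0.0732] [-0.     0.077  0.997 -0.   ] q7 [-0.35  0.48  0.4   1.96 -0.27  0.75  1.63] w 0.345 f [ 0.1 -0.8 -0.2] 44.6
spacer 1791 circ 0.5577 -0.0406 r 0.0153 mid [ 0.5576 -0.0407  0.1122] mean [ 0.5571 -0.0406  0.1122] topz [0.112  0.1128]
go [-0.0034  0.0011  0.0826] spin -0.14 n 0.1
```

View pics/w7.png

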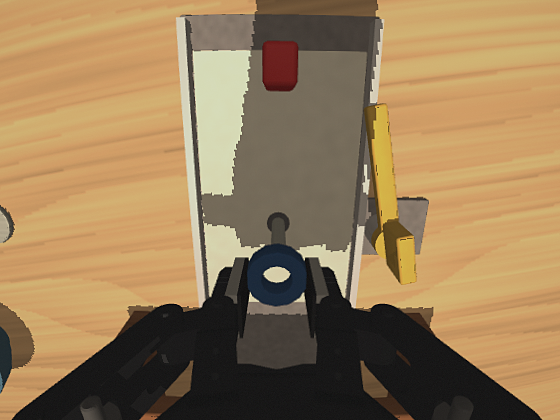

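>>> send_rows:
  deltas: "-0.0042 0.0012 0.005 0; -0.0042 0.0012 0.012 0; -0.0042 0.0012 0.02 0; -0.0042 0.0012 0.028 0; -0.0042 0.0012 0.033 0"

```text
t: 14.8
eef_pos: [0.5647, -0.0385, 0.0392]
tool_rot: [-0.001, 0.076, 0.997, -0.0]
contact_force: [1.1, 0.2, -0.8]
gripper_width: 0.349
grasp_force: 30.5
```

Run:
```python
from h import *
st()
```

```text
14.8 [ 0.5647 -0.0385  0.0392] [-0.001  0.076  0.997 -0.   ] q7 [-0.33  0.54  0.37  1.97 -0.3   0.69  1.65] w 0.349 f [ 1.1  0.2 -0.8] 30.5
```

>>> send_rows:
  deltas: "0 0 0.01 0; 0 0 0.02 0; 0 0 0.03 0; 0 0 0.039 0; 0 0 0.045 0"

```text
t: 15.3
eef_pos: [0.5649, -0.0385, -0.0057]
tool_rot: [-0.0, 0.076, 0.997, -0.0]
contact_force: [0.2, -0.7, -0.4]
gripper_width: 0.344
grasp_force: 48.7
```

>>> send_rows:
  deltas: "0 0 0 0; 0 0 0 0"

```text
t: 15.5
eef_pos: [0.5654, -0.0386, -0.0046]
tool_rot: [-0.0, 0.076, 0.997, -0.0]
contact_force: [-0.6, 0.6, 0.5]
gripper_width: 0.341
grasp_force: 48.7
```

>>> send_rows:
  deltas: "0 0 0.002 0; 0 0 0.002 0; 0 0 0.002 0; 0 0 -0.002 0; 0 0 -0.01 0"
  claw: 0.55

```text
t: 16.0
eef_pos: [0.5649, -0.0385, 0.0055]
tool_rot: [-0.0, 0.076, 0.997, -0.0]
contact_force: [0.1, -0.0, 0.2]
gripper_width: 0.549
grasp_force: 0.0
```

>>> send_rows:
  deltas: "0 0 -0.03 0; 0 0 -0.06 0; 0 0 -0.09 0; 0.015 0.02 -0.12 0; 0.035 0.044 -0.12 0"

```text
t: 16.5
eef_pos: [0.5407, 0.0094, 0.1301]
tool_rot: [0.004, 0.077, 0.997, 0.001]
contact_force: [-0.2, 0.2, 0.5]
gripper_width: 0.553
grasp_force: 0.0
```

Run:
```python
from h import *
st();w=bot.read_camera('wrist');i=w['img'].astype(int)
m=COL['spacer'][1](i);p=cloud(w,m);k=np.hypot(p[:,0]-.562,p[:,1]+.04)<.03;p=p[k];print(len(p),np.round(np.median(p,0),4),np.round(p.min(0),4),np.round(p.max(0),4))
t=bot.read_camera('top');i=t['img'].astype(int);m=COL['spacer'][1](i);m[:,:150]=0;m[:,230:]=0;m[:200]=0;m[280:]=0
n,l,s,ce=cv2.connectedComponentsWithStats(m.astype(np.uint8));j=1+np.argmax(s[1:,4]);print(s[j],ce[j],pix2w(t,*ce[j],z=.006))
go(.4087,.233,.08,8.67)
```

```text
16.5 [0.5407 0.0094 0.1301] [0.004 0.077 0.997 0.001] q7 [-0.49  0.36  0.44  1.98 -0.21  0.83  1.48] w 0.553 f [-0.2  0.2  0.5] 0.0
460 [ 0.5603 -0.0355  0.0305] [ 0.5488 -0.0539  0.019 ] [ 0.5789 -0.0232  0.0324]
[173 241  11  12  52] [178.01923077 246.40384615] [0.40896891 0.23293161 0.006     ]
go [0.1582 0.1976 0.0467] spin 0.27 n 5.1
```

>>> send_rows:
  deltas: "0.027 0.033 0 0; 0.054 0.066 0 0; 0.08 0.099 0 0; 0.107 0.132 0 0; 0.133 0.165 0.02 0"

```text
t: 17.1
eef_pos: [0.4319, 0.1954, 0.1074]
tool_rot: [0.002, 0.076, 0.997, 0.002]
contact_force: [1.6, 0.2, 0.2]
gripper_width: 0.549
grasp_force: 0.0
```

>>> send_rows:
  deltas: "0.024 0.032 0.025 0; 0.024 0.032 0.025 0; 0.024 0.032 0.025 0"

```text
t: 17.4
eef_pos: [0.4115, 0.2288, 0.0802]
tool_rot: [-0.0, 0.075, 0.997, -0.001]
contact_force: [-0.0, 0.0, 0.2]
gripper_width: 0.544
grasp_force: 0.0
```

Run:
```python
from h import *
st();c=ring('spacer',.4087,.233)
go(.4087,.233,-.027,8.67)
```

```text
17.4 [0.4115 0.2288 0.0802] [-0.     0.075  0.997 -0.001] q7 [-0.92  0.33  0.34  2.16 -0.17  0.67  0.95] w 0.544 f [-0.   0.   0.2] 0.0
spacer 712 circ 0.4097 0.2316 r 0.0153 mid [0.4096 0.2317 0.012 ] mean [0.4093 0.2316 0.012 ] topz [0.0125 0.0133]
go [0.0045 0.0044 0.1077] spin -0.03 n 0.1
```

>>> send_rows:
  deltas: "0.0032 0.0026 0.03 0; 0.0032 0.0026 0.06 0; 0.0032 0.0026 0.085 0; 0.0032 0.0026 0.1 0; 0.0032 0.0026 0.107 0"

```text
t: 17.95
eef_pos: [0.4101, 0.2299, -0.0272]
tool_rot: [0.0, 0.077, 0.997, -0.001]
contact_force: [-0.1, -0.4, -0.7]
gripper_width: 0.55
grasp_force: 0.0
```

>>> send_rows:
  deltas: "0 0 0 0; 0 0 0 0; 0 0 0 0; 0 0 0 0; 0 0 0 0"
  claw: 0
  force: 45

```text
t: 18.45
eef_pos: [0.4094, 0.2321, -0.0261]
tool_rot: [0.0, 0.076, 0.997, 0.0]
contact_force: [0.3, 0.0, 0.4]
gripper_width: 0.343
grasp_force: 44.5
```

>>> send_rows:
  deltas: "0 0 -0.02 0; 0 0 -0.05 0; 0 0 -0.09 0; 0 0 -0.13 0; -0.01 -0.01 -0.16 0"

```text
t: 18.95
eef_pos: [0.4172, 0.2219, 0.1358]
tool_rot: [0.0, 0.074, 0.997, 0.001]
contact_force: [0.4, 0.3, -0.2]
gripper_width: 0.343
grasp_force: 44.6
```

>>> send_rows:
  deltas: "-0.025 -0.032 0 0; -0.051 -0.064 0 0; -0.076 -0.096 0 0; -0.102 -0.128 0 0; -0.128 -0.16 0 0"

```text
t: 19.45
eef_pos: [0.5204, 0.0416, 0.1337]
tool_rot: [0.0, 0.075, 0.997, 0.0]
contact_force: [1.1, 0.8, -0.0]
gripper_width: 0.343
grasp_force: 44.6
```

>>> send_rows:
  deltas: "-0.025 -0.032 0.01 0; -0.053 -0.064 0.03 0; -0.0575 -0.0745 0.058 0; -0.0575 -0.0745 0.058 0; -0.0575 -0.0745 0.058 0"

```text
t: 19.95
eef_pos: [0.5648, -0.0391, 0.0752]
tool_rot: [-0.001, 0.076, 0.997, 0.0]
contact_force: [-0.2, 0.3, -0.1]
gripper_width: 0.342
grasp_force: 44.6
```

Run:
```python
from h import *
st();e=bot.get_obs()['eef_pos'];c=ring('spacer',e[0],e[1],top=e[2]+.039)
go(.564,-.040,-.009,8.67)
```

```text
19.95 [ 0.5648 -0.0391  0.0752] [-0.001  0.076  0.997  0.   ] q7 [-0.38  0.49  0.44  1.95 -0.29  0.76  1.65] w 0.342 f [-0.2  0.3 -0.1] 44.6
spacer 1793 circ 0.5641 -0.0393 r 0.0154 mid [ 0.5642 -0.0393  0.1142] mean [ 0.5637 -0.0392  0.1142] topz [0.1138 0.1146]
go [ 0.0012 -0.0019  0.085 ] spin 0.05 n 0.0
```

>>> send_rows:
  deltas: "0.0017 -0.0007 0.008 0; 0.0017 -0.0007 0.014 0; 0.0017 -0.0007 0.022 0; 0.0017 -0.0007 0.03 0; 0.0017 -0.0007 0.035 0"

```text
t: 20.5
eef_pos: [0.5633, -0.0397, 0.0395]
tool_rot: [-0.0, 0.076, 0.997, -0.0]
contact_force: [0.0, -0.3, -0.1]
gripper_width: 0.341
grasp_force: 44.6
```

Run:
```python
from h import *
st()
t=bot.read_camera('top')
for n in('washer1_mid','bushing1_mid'):
    for r in bot.landmark_of(t,n)[:3]: print(n,round(r['confidence'],2),np.round(r['xyz'],4))
```

```text
20.5 [ 0.5633 -0.0397  0.0395] [-0.     0.076  0.997 -0.   ] q7 [-0.35  0.54  0.41  1.97 -0.33  0.69  1.68] w 0.341 f [ 0.  -0.3 -0.1] 44.6
washer1_mid 0.72 [ 0.5306 -0.3017  0.0036]
bushing1_mid 0.59 [0.4491 0.3767 0.0049]
bushing1_mid 0.31 [ 0.5291 -0.2989 -0.0027]
```

>>> send_rows:
  deltas: "0 0 0.01 0; 0 0 0.02 0; 0 0 0.029 0; 0 0 0.0345 0; 0 0 0.0345 0"

```text
t: 21.15
eef_pos: [0.5629, -0.0399, 0.0048]
tool_rot: [-0.001, 0.076, 0.997, -0.0]
contact_force: [0.2, 1.0, -0.6]
gripper_width: 0.346
grasp_force: 44.6
```

>>> send_rows:
  deltas: "0 0 0 0; 0 0 0.001 0; 0 0 0.001 0; 0 0 -0.002 0; 0 0 -0.01 0"
  claw: 0.65

```text
t: 21.65
eef_pos: [0.5633, -0.0399, 0.0159]
tool_rot: [-0.0, 0.076, 0.997, -0.0]
contact_force: [-0.6, 0.3, -0.2]
gripper_width: 0.654
grasp_force: 0.0
```

>>> send_rows:
  deltas: "0 0 -0.03 0; 0 0 -0.06 0; 0 0 -0.09 0; 0 -0.02 -0.115 0; 0 -0.05 -0.115 0"

```text
t: 22.15
eef_pos: [0.5593, -0.0882, 0.1352]
tool_rot: [0.004, 0.074, 0.997, 0.001]
contact_force: [0.5, 0.1, -0.7]
gripper_width: 0.646
grasp_force: 0.0
```

>>> send_rows:
  deltas: "-0.001 -0.043 0 0; -0.003 -0.086 0 0; -0.005 -0.129 0 0; -0.0067 -0.172 0.02 0; -0.0067 -0.213 0.049 0"

```text
t: 22.65
eef_pos: [0.5322, -0.3034, 0.084]
tool_rot: [0.003, 0.076, 0.997, -0.001]
contact_force: [2.2, 0.3, 0.4]
gripper_width: 0.649
grasp_force: 0.0
```

>>> send_rows:
  deltas: "0 0 0 0; 0 0 0 0; 0 0 0 0"

```text
t: 22.95
eef_pos: [0.5317, -0.2996, 0.0828]
tool_rot: [0.001, 0.075, 0.997, 0.0]
contact_force: [0.9, 0.5, 0.2]
gripper_width: 0.653
grasp_force: 0.0
```

Run:
```python
from h import *
st();c=ring('washer',.530,-.3005,show='w8')
for r in bot.landmark_of(c,'washer1_mid')[:2]: print(round(r['confidence'],2),np.round(r['xyz'],4))
go(.5305,-.3005,-.029,8.67)
```

```text
22.95 [ 0.5317 -0.2996  0.0828] [0.001 0.075 0.997 0.   ] q7 [ 0.06  0.55  0.48  1.85 -0.33  0.82  2.13] w 0.653 f [0.9 0.5 0.2] 0.0Traceback (most recent call last):
  File "<stdin>", line 2, in <module>
  File "h.py", line 42, in ring
    k=(np.hypot(P[:,0]-x,P[:,1]-y)<rad)&(abs(P[:,2]-top)<.006); P=P[k]
                ~^^^^^
IndexError: too many indices for array: array is 1-dimensional, but 2 were indexed
```

```bash
cat >> h.py <<'E'
def ringm(kind,x,y,top,rad=.04):
    c=bot.read_camera('wrist')
    for k in bot.masks_of(c,kind+'1_mid')[:3]:
        vv,uu=np.nonzero(k['mask']); pp=np.array([pix2w(c,a,b,z=top) for a,b in zip(uu,vv)])[:,:2]
        D=c['depth'][vv,uu]; zz=np.array([pix2w(c,a,b,d=d)[2] for a,b,d in zip(uu,vv,D)])
        (cx,cy),rr=cv2.minEnclosingCircle(pp.astype(np.float32)*1000)
        print(kind,round(k['confidence'],2),len(uu),'circ',round(cx/1e3,4),round(cy/1e3,4),'r',round(rr/1e3,4),'mid',np.round((pp.min(0)+pp.max(0))/2,4),'mean',np.round(pp.mean(0),4),'z',np.round(np.percentile(zz,[10,50,90]),4),'rgb',np.median(c['img'][vv,uu],0))
    return c
E
python3 - <<'E'
from h import *
st();c=ringm('washer',.530,-.3005,.006)
for r in bot.landmark_of(c,'washer1_mid')[:2]: print(round(r['confidence'],2),np.round(r['xyz'],4))
go(.5305,-.3005,-.029,8.67)
E
```

```text
23.0 [ 0.532  -0.2992  0.0829] [0.001 0.074 0.997 0.   ] q7 [ 0.06  0.55  0.48  1.85 -0.33  0.82  2.13] w 0.647 f [0.9 0.6 0.3] 0.0
washer 0.57 1395 circ 0.5279 -0.2981 r 0.0206 mid [ 0.528 -0.299] mean [ 0.5276 -0.299 ] z [0.0052 0.0064 0.0074] rgb [90. 85. 73.]
0.68 [ 0.534  -0.3002 -0.0012]
go [ 0.0011 -0.0013  0.1118] spin 0.13 n 0.0
```

>>> send_rows:
  deltas: "0.0049 -0.0004 0.03 0; 0.0049 -0.0004 0.06 0; 0.0049 -0.0004 0.09 0; 0.0049 -0.0004 0.105 0; 0.0049 -0.0004 0.1115 0"

```text
t: 23.65
eef_pos: [0.5254, -0.2993, -0.0303]
tool_rot: [-0.001, 0.075, 0.997, 0.001]
contact_force: [-16.0, 10.9, 59.5]
gripper_width: 0.648
grasp_force: 31.6
```

>>> send_rows:
  deltas: "0 0 0 0; 0 0 0 0; 0 0 0 0; 0 0 0 0; 0 0 0 0"
  claw: 0
  force: 45

```text
t: 24.15
eef_pos: [0.5274, -0.3014, -0.027]
tool_rot: [0.002, 0.076, 0.997, -0.001]
contact_force: [-1.2, 0.2, 7.2]
gripper_width: 0.436
grasp_force: 46.3
```

>>> send_rows:
  deltas: "0 0 -0.02 0; 0 0 -0.05 0; 0 0 -0.09 0; 0 0 -0.13 0; 0 0 -0.165 0"

```text
t: 24.65
eef_pos: [0.5265, -0.3008, 0.139]
tool_rot: [0.001, 0.076, 0.997, -0.0]
contact_force: [0.4, -0.3, -0.7]
gripper_width: 0.432
grasp_force: 45.1
```

Run:
```python
from h import *
st();e=bot.get_obs()['eef_pos'];c=ringm('washer',e[0],e[1],e[2]+.034)
go(.564,-.040,.075,8.67)
```

```text
24.65 [ 0.5265 -0.3008  0.139 ] [ 0.001  0.076  0.997 -0.   ] q7 [ 0.03  0.47  0.52  1.82 -0.29  0.92  2.1 ] w 0.432 f [ 0.4 -0.3 -0.7] 45.1
washer 0.75 3681 circ 0.5269 -0.3009 r 0.0207 mid [ 0.5269 -0.3011] mean [ 0.5262 -0.301 ] z [0.171  0.1725 0.1733] rgb [91. 86. 75.]
go [0.0054 0.2648 0.0671] spin -0.03 n 5.3
```

>>> send_rows:
  deltas: "0 0.045 0 0; 0.001 0.09 0 0; 0.002 0.135 0 0; 0.003 0.18 0 0; 0.0043 0.225 0.02 0"

```text
t: 25.25
eef_pos: [0.5578, -0.0757, 0.118]
tool_rot: [0.003, 0.076, 0.997, 0.0]
contact_force: [1.0, 0.5, -1.2]
gripper_width: 0.438
grasp_force: 45.1
```

>>> send_rows:
  deltas: "0 0.0387 0.025 0; 0 0.0387 0.044 0; 0 0.0387 0.044 0; 0 0.0387 0.044 0"

```text
t: 25.65
eef_pos: [0.5613, -0.0401, 0.072]
tool_rot: [0.0, 0.076, 0.997, -0.0]
contact_force: [-0.1, 0.4, -0.7]
gripper_width: 0.433
grasp_force: 45.2
```

Run:
```python
from h import *
st();e=bot.get_obs()['eef_pos'];c=ringm('washer',e[0],e[1],e[2]+.034);st()
```

```text
25.65 [ 0.5613 -0.0401  0.072 ] [ 0.     0.076  0.997 -0.   ] q7 [-0.39  0.49  0.45  1.96 -0.3   0.75  1.66] w 0.433 f [-0.1  0.4 -0.7] 45.2
washer 0.7 3549 circ 0.5618 -0.0404 r 0.0205 mid [ 0.5617 -0.0404] mean [ 0.561  -0.0403] z [0.1045 0.1056 0.1064] rgb [91. 86. 75.]
25.75 [ 0.5621 -0.0406  0.0728] [ 0.001  0.077  0.997 -0.   ] q7 [-0.39  0.49  0.45  1.96 -0.31  0.75  1.66] w 0.431 f [-0.5 -0.5  0.1] 45.2
```

>>> send_rows:
  deltas: "-0.0006 0.0008 0.008 0; -0.0006 0.0008 0.014 0; -0.0006 0.0008 0.02 0; -0.0006 0.0008 0.026 0; -0.0006 0.0008 0.032 0"

```text
t: 26.25
eef_pos: [0.5619, -0.0384, 0.0389]
tool_rot: [-0.0, 0.076, 0.997, -0.0]
contact_force: [-0.5, -0.4, -0.3]
gripper_width: 0.431
grasp_force: 45.2
```

Run:
```python
from h import *
st()
t=bot.read_camera('top')
for r in bot.landmark_of(t,'washer1_mid')[:3]: print(round(r['confidence'],2),np.round(r['xyz'],4))
i=t['img'].astype(int);print(i[185:197:2,152:170:2].min(-1))
```

```text
26.25 [ 0.5619 -0.0384  0.0389] [-0.     0.076  0.997 -0.   ] q7 [-0.36  0.54  0.42  1.98 -0.34  0.69  1.68] w 0.431 f [-0.5 -0.4 -0.3] 45.2
[[ 72  96 101  98 100 100  95  66  54]
 [ 87 101  90  67  72  93 103  84  57]
 [ 96 101  72  59  60  84 102  91  60]
 [ 95  98  77  59  64  90 105  87  59]
 [ 89  99  96  87  90 100  99  66  60]
 [ 69  92 100 101 103 104  79  53  57]]
```

>>> send_rows:
  deltas: "0 0 0.008 0; 0 0 0.015 0; 0 0 0.021 0; 0 0 0.024 0; 0 0 0.024 0"

```text
t: 26.85
eef_pos: [0.562, -0.0384, 0.0152]
tool_rot: [-0.0, 0.076, 0.997, -0.0]
contact_force: [1.1, 0.6, -0.4]
gripper_width: 0.432
grasp_force: 45.2
```

>>> send_rows:
  deltas: "0 0 0 0; 0 0 0.001 0; 0 0 0.001 0; 0 0 -0.002 0; 0 0 -0.01 0"
  claw: 0.65

```text
t: 27.35
eef_pos: [0.5615, -0.0383, 0.0254]
tool_rot: [-0.001, 0.076, 0.997, -0.0]
contact_force: [-0.3, 0.0, 0.1]
gripper_width: 0.649
grasp_force: 0.0
```

>>> send_rows:
  deltas: "0 0 -0.03 0; 0 0 -0.06 0; 0 0 -0.09 0; 0.007 0.03 -0.105 0; 0.016 0.075 -0.105 0"

```text
t: 27.85
eef_pos: [0.5597, 0.0357, 0.1342]
tool_rot: [0.003, 0.079, 0.997, 0.0]
contact_force: [-0.4, 1.2, 0.7]
gripper_width: 0.651
grasp_force: 0.0
```

Run:
```python
from h import *
st();c=bot.read_camera('wrist')
for n in('washer1_mid','spacer1_mid'):
  for k in bot.masks_of(c,n)[:3]:
    p=cloud(c,k['mask']);print(n,round(k['confidence'],2),np.round(np.median(p,0),4),np.round(p.min(0),4),np.round(p.max(0),4))
go(.5445,.2825,.08,8.67)
```

```text
27.85 [0.5597 0.0357 0.1342] [0.003 0.079 0.997 0.   ] q7 [-0.56  0.4   0.49  1.93 -0.24  0.86  1.46] w 0.651 f [-0.4  1.2  0.7] 0.0
washer1_mid 0.68 [ 0.5594 -0.0362  0.0485] [ 0.5438 -0.0709  0.0173] [ 0.5953 -0.0193  0.0774]
go [0.0476 0.2356 0.0513] spin 0.37 n 4.8
```

>>> send_rows:
  deltas: "0.01 0.045 0 0; 0.02 0.09 0 0; 0.03 0.135 0 0; 0.04 0.18 0 0; 0.049 0.225 0.02 0"

```text
t: 28.5
eef_pos: [0.5452, 0.2695, 0.1132]
tool_rot: [0.002, 0.076, 0.997, 0.001]
contact_force: [1.5, -0.6, -0.2]
gripper_width: 0.651
grasp_force: 0.0
```

>>> send_rows:
  deltas: "0 0.013 0.03 0; 0 0.013 0.03 0; 0 0.013 0.03 0; 0 0.013 0.03 0"

```text
t: 28.9
eef_pos: [0.5465, 0.2785, 0.082]
tool_rot: [0.001, 0.077, 0.997, -0.0]
contact_force: [0.3, -0.9, -1.0]
gripper_width: 0.647
grasp_force: 0.0
```

Run:
```python
from h import *
st();c=ringm('washer',.5445,.2825,.006)
for r in bot.landmark_of(c,'washer1_mid')[:2]: print(round(r['confidence'],2),np.round(r['xyz'],4))
st()
```

```text
28.9 [0.5465 0.2785 0.082 ] [ 0.001  0.077  0.997 -0.   ] q7 [-0.87  0.54  0.41  1.84 -0.28  0.82  1.09] w 0.647 f [ 0.3 -0.9 -1. ] 0.0
0.66 [0.5827 0.0426 0.0621]
29.05 [0.5462 0.2796 0.082 ] [0.001 0.077 0.997 0.001] q7 [-0.87  0.54  0.41  1.84 -0.28  0.82  1.09] w 0.648 f [-0.4 -0.1  0.1] 0.0
```

```bash
cat >> h.py <<'E'
def ringz(x,y,top,rad=.035,lo=.003):
    "ring on the table by height alone"
    c=bot.read_camera('wrist');u,v=proj(c,[x,y,top]).astype(int);r=80
    m=np.zeros((420,560),bool);m[max(0,v-r):v+r,max(0,u-r):u+r]=1;m&=c['depth']>0
    vv,uu=np.nonzero(m);Z=np.array([pix2w(c,a,b,d=d)[2] for a,b,d in zip(uu,vv,c['depth'][vv,uu])])
    k=(Z>lo)&(Z<top+.004);pp=np.array([pix2w(c,a,b,z=top)[:2] for a,b in zip(uu[k],vv[k])]);pp=pp[np.hypot(pp[:,0]-x,pp[:,1]-y)<rad]
    print('ringz',len(pp),'mid',np.round((np.percentile(pp,1,0)+np.percentile(pp,99,0))/2,4),'mean',np.round(pp.mean(0),4),'ext',np.round(np.percentile(pp,99,0)-np.percentile(pp,1,0),4),'Z',np.round(np.median(Z[k]),4)); return c
E
python3 - <<'E'
from h import *
c=ringz(.5445,.2815,.006);st();save(c,'w9')
for q in('washer1_mid','washer2_mid'):
  for r in bot.masks_of(c,q)[:2]: v,u=np.nonzero(r['mask']);print(round(r['confidence'],2),len(u),u.mean(),v.mean(),np.round(pix2w(c,(u.min()+u.max())/2,(v.min()+v.max())/2,z=.006),4))
E
```

```text
ringz 1362 mid [0.5452 0.2843] mean [0.5449 0.2844] ext [0.0373 0.0368] Z 0.0065
29.1 [0.5459 0.2799 0.0817] [0.001 0.077 0.997 0.   ] q7 [-0.88  0.54  0.41  1.84 -0.28  0.82  1.09] w 0.652 f [-0.3  0.   0.4] 0.0
0.73 1301 282.24519600307457 208.52267486548809 [0.5447 0.2852 0.006 ]
```

View pics/w9.png

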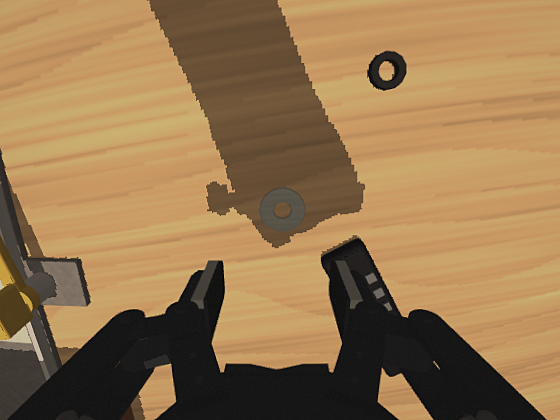

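>>> send_rows:
  deltas: "0.0024 0.0047 0.03 0; 0.0024 0.0047 0.06 0; 0.0024 0.0047 0.085 0; 0.0024 0.0047 0.098 0; 0.0024 0.0047 0.105 0"

```text
t: 29.7
eef_pos: [0.543, 0.2855, -0.0254]
tool_rot: [-0.001, 0.076, 0.997, -0.0]
contact_force: [-0.1, -0.0, 0.2]
gripper_width: 0.651
grasp_force: 0.0
```

>>> send_rows:
  deltas: "0 0 0.002 0; 0 0 0.004 0; 0 0 0.004 0"

```text
t: 30.0
eef_pos: [0.544, 0.2862, -0.0276]
tool_rot: [0.001, 0.076, 0.997, 0.0]
contact_force: [0.5, 0.1, 0.0]
gripper_width: 0.648
grasp_force: 0.0
```

>>> send_rows:
  deltas: "0 0 0 0; 0 0 0 0; 0 0 0 0; 0 0 0 0; 0 0 0 0"
  claw: 0
  force: 45

```text
t: 30.5
eef_pos: [0.5442, 0.2862, -0.027]
tool_rot: [0.001, 0.076, 0.997, 0.001]
contact_force: [-1.5, -0.9, 6.8]
gripper_width: 0.432
grasp_force: 46.4
```

>>> send_rows:
  deltas: "0 0 -0.02 0; 0 0 -0.05 0; 0 0 -0.09 0; 0 0 -0.13 0; 0 0 -0.165 0"

```text
t: 31.0
eef_pos: [0.5437, 0.2859, 0.1391]
tool_rot: [0.001, 0.076, 0.997, 0.001]
contact_force: [1.1, -0.0, 0.3]
gripper_width: 0.433
grasp_force: 45.1
```

Run:
```python
from h import *
st();e=bot.get_obs()['eef_pos'];c=ringm('washer',e[0],e[1],e[2]+.034)
go(.562,-.0395,.075,8.67)
```

```text
31.0 [0.5437 0.2859 0.1391] [0.001 0.076 0.997 0.001] q7 [-0.91  0.47  0.44  1.79 -0.25  0.93  1.05] w 0.433 f [ 1.1 -0.   0.3] 45.1
washer 0.68 4624 circ 0.4994 0.1498 r 0.0507 mid [0.5009 0.1501] mean [0.5039 0.1543] z [0.018  0.0189 0.0199] rgb [204. 195. 161.]
go [-0.0645 -0.3207  0.0674] spin -0.04 n 6.5
```

>>> send_rows:
  deltas: "-0.009 -0.045 0 0; -0.018 -0.09 0 0; -0.027 -0.135 0 0; -0.036 -0.18 0 0; -0.045 -0.225 0 0"

```text
t: 31.6
eef_pos: [0.5534, 0.0549, 0.1363]
tool_rot: [-0.0, 0.076, 0.997, 0.0]
contact_force: [1.0, -0.8, -0.7]
gripper_width: 0.433
grasp_force: 45.1
```

>>> send_rows:
  deltas: "-0.008 -0.04 0.02 0; -0.016 -0.08 0.04 0; -0.0195 -0.0957 0.063 0; -0.0195 -0.0957 0.063 0; -0.0195 -0.0957 0.063 0"

```text
t: 32.1
eef_pos: [0.5583, -0.0405, 0.0732]
tool_rot: [-0.001, 0.076, 0.997, 0.0]
contact_force: [0.5, -0.2, -0.4]
gripper_width: 0.438
grasp_force: 45.2
```

Run:
```python
from h import *
st();e=bot.get_obs()['eef_pos'];c=ringm('washer',e[0],e[1],e[2]+.034);st()
w=ringz(e[0],e[1],e[2]+.034,lo=e[2]+.030)
```

```text
32.1 [ 0.5583 -0.0405  0.0732] [-0.001  0.076  0.997  0.   ] q7 [-0.39  0.49  0.46  1.97 -0.31  0.75  1.67] w 0.438 f [ 0.5 -0.2 -0.4] 45.2
washer 0.58 1308 circ 0.5377 -0.0366 r 0.0138 mid [ 0.5347 -0.0366] mean [ 0.5332 -0.0356] z [0.0472 0.0485 0.0493] rgb [91. 86. 74.]
32.2 [ 0.5594 -0.0392  0.0742] [0.001 0.075 0.997 0.   ] q7 [-0.4   0.49  0.46  1.97 -0.31  0.75  1.67] w 0.438 f [ 0.8 -0.2 -0.2] 45.2
ringz 3823 mid [ 0.561 -0.038] mean [ 0.5599 -0.0395] ext [0.0385 0.0475] Z 0.1078
```

>>> send_rows:
  deltas: "-0.0018 0.0003 0.008 0; -0.0018 0.0003 0.014 0; -0.0018 0.0003 0.02 0; -0.0018 0.0003 0.026 0; -0.0018 0.0003 0.03 0"

```text
t: 32.75
eef_pos: [0.5602, -0.0409, 0.0427]
tool_rot: [-0.0, 0.076, 0.997, -0.0]
contact_force: [-0.8, 0.4, 0.1]
gripper_width: 0.435
grasp_force: 45.2
```

Run:
```python
from h import *
st()
t=bot.read_camera('top')
for r in bot.landmark_of(t,'bushing1_mid')[:3]: print(round(r['confidence'],2),np.round(r['xyz'],4))
i=t['img'].astype(int).sum(-1)
for (u,v) in((117,230),(422,235)):
    s=(i[v-20:v+20,u-20:u+20]<110).astype(np.uint8);y,x=np.nonzero(s);print(len(x),x.mean()+u-20,y.mean()+v-20,pix2w(t,x.mean()+u-20,y.mean()+v-20,z=.005))
```

```text
32.75 [ 0.5602 -0.0409  0.0427] [-0.     0.076  0.997 -0.   ] q7 [-0.37  0.54  0.43  1.98 -0.34  0.69  1.69] w 0.435 f [-0.8  0.4  0.1] 45.2
0.54 [0.4483 0.3766 0.0055]
32 116.03125 229.78125 [0.44630084 0.38169091 0.005     ]
19 422.42105263157896 234.8421052631579 [ 0.44531399 -0.34622571  0.005     ]
```

>>> send_rows:
  deltas: "0 0 0.007 0; 0 0 0.014 0; 0 0 0.019 0; 0 0 0.021 0; 0 0 0.021 0"

```text
t: 33.35
eef_pos: [0.5603, -0.0409, 0.0221]
tool_rot: [-0.0, 0.076, 0.997, -0.0]
contact_force: [-0.4, -0.1, 0.0]
gripper_width: 0.435
grasp_force: 45.2
```

>>> send_rows:
  deltas: "0 0 0 0; 0 0 0.001 0; 0 0 0.001 0; 0 0 -0.002 0; 0 0 -0.01 0"
  claw: 0.65

```text
t: 33.85
eef_pos: [0.56, -0.0408, 0.0325]
tool_rot: [-0.001, 0.076, 0.997, -0.0]
contact_force: [0.2, 0.5, 0.1]
gripper_width: 0.645
grasp_force: 0.0
```

>>> send_rows:
  deltas: "0 0 -0.03 0; 0 0 -0.06 0; 0 0 -0.09 0; 0.008 -0.035 -0.1 0; 0.017 -0.08 -0.1 0"

```text
t: 34.35
eef_pos: [0.5339, -0.1162, 0.1352]
tool_rot: [0.003, 0.073, 0.997, 0.001]
contact_force: [0.1, -0.8, 0.9]
gripper_width: 0.651
grasp_force: 0.0
```

Run:
```python
from h import *
st();c=bot.read_camera('wrist')
for n in('washer1_mid',):
  for k in bot.masks_of(c,n)[:3]:
    p=cloud(c,k['mask']);print(n,round(k['confidence'],2),np.round(np.median(p,0),4),np.round(p.min(0),4),np.round(p.max(0),4))
go(.4453,-.346,.08,8.67)
```

```text
34.35 [ 0.5339 -0.1162  0.1352] [0.003 0.073 0.997 0.001] q7 [-0.32  0.38  0.53  1.96 -0.25  0.86  1.77] w 0.651 f [ 0.1 -0.8  0.9] 0.0
washer1_mid 0.47 [0.5602 0.0365 0.0409] [ 0.4839  0.0286 -0.0005] [0.6251 0.0686 0.0705]
go [ 0.0475 -0.2322  0.0542] spin -0.54 n 4.7
```

>>> send_rows:
  deltas: "0.01 -0.046 0 0; 0.02 -0.092 0 0; 0.03 -0.138 0 0; 0.04 -0.184 0 0; 0.0495 -0.225 0.02 0"
  claw: 0.5

```text
t: 34.95
eef_pos: [0.4495, -0.3358, 0.1152]
tool_rot: [0.003, 0.076, 0.997, -0.001]
contact_force: [0.8, 0.3, 0.5]
gripper_width: 0.499
grasp_force: 0.0
```

>>> send_rows:
  deltas: "0 -0.012 0.03 0; 0 -0.012 0.03 0; 0 -0.012 0.03 0; 0 -0.012 0.03 0"

```text
t: 35.35
eef_pos: [0.4484, -0.3434, 0.0837]
tool_rot: [0.001, 0.075, 0.997, 0.0]
contact_force: [0.1, 0.4, -0.3]
gripper_width: 0.502
grasp_force: 0.0
```

Run:
```python
from h import *
st();c=ringz(.4453,-.346,.010);st()
for k in bot.masks_of(c,'bushing1_mid')[:2]:
    v,u=np.nonzero(k['mask']);print(round(k['confidence'],2),len(u),np.round(pix2w(c,(u.min()+u.max())/2,(v.min()+v.max())/2,z=.010),4),np.median(c['img'][v,u],0))
```

```text
35.35 [ 0.4484 -0.3434  0.0837] [0.001 0.075 0.997 0.   ] q7 [ 0.14  0.49  0.52  1.96 -0.34  0.78  2.28] w 0.502 f [ 0.1  0.4 -0.3] 0.0
ringz 629 mid [ 0.4461 -0.3464] mean [ 0.4462 -0.3464] ext [0.0273 0.0259] Z 0.0102
35.4 [ 0.4485 -0.3433  0.0838] [ 0.001  0.075  0.997 -0.   ] q7 [ 0.14  0.49  0.52  1.96 -0.34  0.78  2.28] w 0.502 f [0.5 0.3 0.2] 0.0
0.71 2028 [ 0.5684 -0.0934  0.01  ] [199. 188. 155.]
```

>>> send_rows:
  deltas: "0.002 -0.0035 0.03 0; 0.002 -0.0035 0.06 0; 0.002 -0.0035 0.085 0; 0.002 -0.0035 0.1 0; 0.002 -0.0035 0.107 0"

```text
t: 35.95
eef_pos: [0.4447, -0.3466, -0.0251]
tool_rot: [-0.0, 0.075, 0.997, 0.0]
contact_force: [0.3, -0.3, -0.4]
gripper_width: 0.497
grasp_force: 0.0
```

>>> send_rows:
  deltas: "0 0 0.0015 0; 0 0 0.003 0; 0 0 0.003 0"

```text
t: 36.25
eef_pos: [0.4451, -0.3478, -0.0266]
tool_rot: [0.001, 0.076, 0.997, -0.0]
contact_force: [0.0, 0.0, 0.5]
gripper_width: 0.501
grasp_force: 0.0
```

>>> send_rows:
  deltas: "0 0 0 0; 0 0 0 0; 0 0 0 0; 0 0 0 0; 0 0 0 0"
  claw: 0
  force: 45

```text
t: 36.75
eef_pos: [0.4454, -0.3481, -0.026]
tool_rot: [0.001, 0.076, 0.997, -0.0]
contact_force: [-0.6, 0.7, 8.0]
gripper_width: 0.3
grasp_force: 45.1
```

>>> send_rows:
  deltas: "0 0 -0.02 0; 0 0 -0.05 0; 0 0 -0.09 0; 0 0 -0.13 0; 0 0 -0.165 0"

```text
t: 37.25
eef_pos: [0.4446, -0.3477, 0.14]
tool_rot: [0.001, 0.076, 0.997, -0.0]
contact_force: [0.1, -0.3, -0.4]
gripper_width: 0.299
grasp_force: 44.2
```

Run:
```python
from h import *
st();e=bot.get_obs()['eef_pos'];go(.562,-.0395,.075,8.67)
```

```text
37.25 [ 0.4446 -0.3477  0.14  ] [ 0.001  0.076  0.997 -0.   ] q7 [ 0.1   0.41  0.58  1.92 -0.29  0.89  2.25] w 0.299 f [ 0.1 -0.3 -0.4] 44.2
go [-0.0694  0.3224  0.065 ] spin -0.04 n 6.6
```

>>> send_rows:
  deltas: "-0.0095 0.045 0 0; -0.019 0.09 0 0; -0.0285 0.135 0 0; -0.038 0.18 0 0; -0.0475 0.225 0 0"

```text
t: 37.75
eef_pos: [0.5259, -0.1304, 0.1382]
tool_rot: [0.001, 0.076, 0.997, 0.0]
contact_force: [-0.1, -1.3, 0.0]
gripper_width: 0.3
grasp_force: 44.2
```

>>> send_rows:
  deltas: "-0.009 0.04 0.02 0; -0.017 0.08 0.04 0; -0.0219 0.0974 0.063 0; -0.0219 0.0974 0.063 0; -0.0219 0.0974 0.063 0"

```text
t: 38.25
eef_pos: [0.5614, -0.0398, 0.0748]
tool_rot: [-0.0, 0.076, 0.997, -0.0]
contact_force: [-0.2, -0.7, -0.9]
gripper_width: 0.297
grasp_force: 44.3
```

```bash
cat >> h.py <<'E'
def held(top,r=26):
    "circle of a dark/other ring held between the pads; columns limited to the ring"
    c=bot.read_camera('wrist');e=bot.get_obs()['eef_pos'];T=e[2]+top
    u,v=proj(c,[e[0],e[1],T]).astype(int);P=[]
    for vv in range(v-60,v+60):
        for uu in range(u-r,u+r):
            d=c['depth'][vv,uu]
            if d>0:
                z=pix2w(c,uu,vv,d=d)[2]
                if abs(z-T)<.004: P.append(pix2w(c,uu,vv,z=T)[:2])
    P=np.array(P);print('held',len(P),'x1,99',np.round(np.percentile(P[:,0],[1,50,99]),4),'y',np.round(np.percentile(P[:,1],[1,50,99]),4),'tcp',np.round(e,4));return c
E
python3 - <<'E'
from h import *
st();c=held(.037);st();save(c,'w10')
E
```

```text
38.25 [ 0.5614 -0.0398  0.0748] [-0.     0.076  0.997 -0.   ] q7 [-0.41  0.49  0.48  1.96 -0.32  0.76  1.67] w 0.297 f [-0.2 -0.7 -0.9] 44.3
held 1547 x1,99 [0.5482 0.5611 0.5752] y [-0.0537 -0.041  -0.0282] tcp [ 0.5617 -0.0408  0.0754]
38.3 [ 0.5617 -0.0408  0.0754] [ 0.     0.077  0.997 -0.   ] q7 [-0.41  0.49  0.48  1.96 -0.32  0.76  1.67] w 0.301 f [-0.6 -0.5  0.8] 44.3
```

View pics/w10.png

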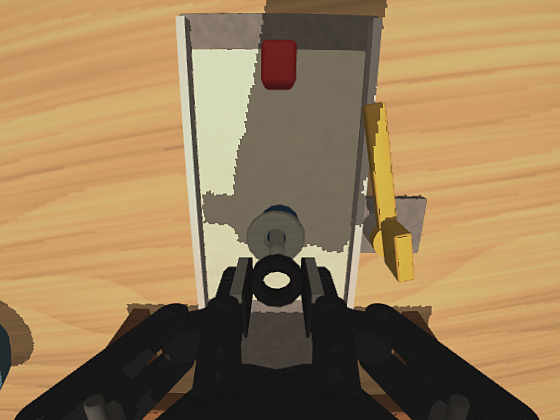

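>>> send_rows:
  deltas: "-0.0004 0.0011 0.008 0; -0.0004 0.0011 0.014 0; -0.0004 0.0011 0.02 0; -0.0004 0.0011 0.027 0; -0.0004 0.0011 0.032 0"

```text
t: 38.8
eef_pos: [0.562, -0.0383, 0.0418]
tool_rot: [-0.0, 0.076, 0.997, -0.0]
contact_force: [-0.1, 0.7, -0.2]
gripper_width: 0.299
grasp_force: 44.3
```

>>> send_rows:
  deltas: "0 0 0 0"

```text
t: 38.9
eef_pos: [0.5616, -0.0382, 0.0416]
tool_rot: [-0.001, 0.076, 0.997, -0.0]
contact_force: [-0.0, 0.0, -0.3]
gripper_width: 0.302
grasp_force: 44.3
```

>>> send_rows:
  deltas: "0 0 0.006 0; 0 0 0.011 0; 0 0 0.0135 0; 0 0 0.0135 0; 0 0 0.0135 0"

```text
t: 39.4
eef_pos: [0.5624, -0.0381, 0.0291]
tool_rot: [0.0, 0.076, 0.997, 0.0]
contact_force: [0.3, -0.0, -0.9]
gripper_width: 0.3
grasp_force: 44.3
```

>>> send_rows:
  deltas: "0 0 0 0; 0 0 0.001 0; 0 0 0.001 0; 0 0 -0.002 0; 0 0 -0.01 0"
  claw: 0.5

```text
t: 39.9
eef_pos: [0.5617, -0.0381, 0.0389]
tool_rot: [-0.001, 0.076, 0.997, -0.0]
contact_force: [-0.1, -0.9, 0.3]
gripper_width: 0.499
grasp_force: 0.0
```

>>> send_rows:
  deltas: "0 0 -0.03 0; 0 0 -0.06 0; 0 0 -0.09 0; 0.018 0.04 -0.095 0; 0.036 0.08 -0.095 0"

```text
t: 40.4
eef_pos: [0.5401, 0.0461, 0.1365]
tool_rot: [0.002, 0.078, 0.997, 0.001]
contact_force: [1.3, 1.3, 0.0]
gripper_width: 0.502
grasp_force: 0.0
```

>>> send_rows:
  deltas: "0.018 0.04 0 0; 0.036 0.08 0 0; 0.054 0.12 0 0; 0.072 0.16 0 0; 0.09 0.2 0 0"

```text
t: 40.9
eef_pos: [0.4795, 0.2593, 0.1349]
tool_rot: [0.0, 0.076, 0.997, 0.0]
contact_force: [0.7, 0.0, 0.1]
gripper_width: 0.499
grasp_force: 0.0
```

>>> send_rows:
  deltas: "0.018 0.04 0.01 0; 0.036 0.08 0.03 0; 0.0506 0.1154 0.05 0; 0.0506 0.1154 0.05 0; 0.0506 0.1154 0.05 0"

```text
t: 41.4
eef_pos: [0.4468, 0.3799, 0.084]
tool_rot: [-0.0, 0.075, 0.997, -0.0]
contact_force: [1.0, -0.4, 0.6]
gripper_width: 0.502
grasp_force: 0.0
```

Run:
```python
from h import *
st();c=ringz(.447,.379,.010);st()
for k in bot.landmark_of(c,'bushing1_mid')[:2]:print(round(k['confidence'],2),np.round(k['xyz'],4))
```

```text
41.4 [0.4468 0.3799 0.084 ] [-0.     0.075  0.997 -0.   ] q7 [-1.12  0.5   0.4   1.9  -0.27  0.8   0.85] w 0.502 f [ 1.  -0.4  0.6] 0.0
ringz 626 mid [0.4463 0.3798] mean [0.4461 0.3799] ext [0.0269 0.0257] Z 0.0102
41.45 [0.4479 0.3786 0.0845] [ 0.     0.076  0.997 -0.   ] q7 [-1.12  0.5   0.41  1.9  -0.27  0.8   0.85] w 0.501 f [-0.  -1.   0.9] 0.0
0.92 [0.4463 0.3765 0.0088]
```

>>> send_rows:
  deltas: "0.0011 0.0004 0.03 0; 0.0011 0.0004 0.06 0; 0.0011 0.0004 0.085 0; 0.0011 0.0004 0.1 0; 0.0011 0.0004 0.107 0"

```text
t: 42.0
eef_pos: [0.4468, 0.3785, -0.0235]
tool_rot: [-0.0, 0.077, 0.997, -0.0]
contact_force: [0.0, 0.5, -0.1]
gripper_width: 0.502
grasp_force: 0.0
```

>>> send_rows:
  deltas: "0 0 0.0015 0; 0 0 0.0035 0; 0 0 0.0035 0"

```text
t: 42.3
eef_pos: [0.4469, 0.3804, -0.0256]
tool_rot: [0.0, 0.076, 0.997, 0.001]
contact_force: [-0.8, -0.1, -0.3]
gripper_width: 0.499
grasp_force: 0.0
```

>>> send_rows:
  deltas: "0 0 0 0; 0 0 0 0; 0 0 0 0; 0 0 0 0; 0 0 0 0"
  claw: 0
  force: 45

```text
t: 42.8
eef_pos: [0.4468, 0.3805, -0.0254]
tool_rot: [0.0, 0.076, 0.997, 0.001]
contact_force: [-0.7, 0.2, 5.8]
gripper_width: 0.296
grasp_force: 43.9
```

>>> send_rows:
  deltas: "0 0 -0.02 0; 0 0 -0.05 0; 0 0 -0.09 0; 0 0 -0.13 0; 0 0 -0.165 0"

```text
t: 43.3
eef_pos: [0.4465, 0.3801, 0.141]
tool_rot: [0.0, 0.076, 0.997, 0.001]
contact_force: [0.3, 0.7, -0.5]
gripper_width: 0.298
grasp_force: 44.3
```

>>> send_rows:
  deltas: "-0.018 -0.04 0 0; -0.036 -0.08 0 0; -0.054 -0.12 0 0; -0.072 -0.16 0 0; -0.09 -0.2 0 0"

```text
t: 43.8
eef_pos: [0.5054, 0.1671, 0.1392]
tool_rot: [0.0, 0.075, 0.997, 0.0]
contact_force: [0.9, 0.7, 0.8]
gripper_width: 0.301
grasp_force: 44.3
```

>>> send_rows:
  deltas: "-0.018 -0.04 0 0; -0.036 -0.08 0 0; -0.054 -0.12 0 0; -0.07 -0.16 0.02 0; -0.0879 -0.1972 0.04 0"

```text
t: 44.3
eef_pos: [0.5631, -0.0413, 0.0991]
tool_rot: [0.001, 0.076, 0.997, 0.0]
contact_force: [1.3, 1.1, 0.7]
gripper_width: 0.301
grasp_force: 44.3
```

>>> send_rows:
  deltas: "0 0 0.012 0; 0 0 0.023 0; 0 0 0.023 0; 0 0 0.023 0"

```text
t: 44.7
eef_pos: [0.5623, -0.0377, 0.0757]
tool_rot: [-0.0, 0.074, 0.997, 0.0]
contact_force: [0.8, 0.7, -0.5]
gripper_width: 0.291
grasp_force: 44.3
```

Run:
```python
from h import *
st();c=held(.037);st()
```

```text
44.7 [ 0.5623 -0.0377  0.0757] [-0.     0.074  0.997  0.   ] q7 [-0.42  0.5   0.49  1.96 -0.33  0.76  1.69] w 0.291 f [ 0.8  0.7 -0.5] 44.3
held 1532 x1,99 [0.548  0.5609 0.5744] y [-0.0515 -0.0383 -0.0256] tcp [ 0.5626 -0.0378  0.0761]
44.75 [ 0.5626 -0.0378  0.0761] [0.    0.074 0.997 0.   ] q7 [-0.42  0.5   0.49  1.96 -0.33  0.76  1.69] w 0.297 f [-0.2  0.4  0.8] 44.3
```

>>> send_rows:
  deltas: "-0.0011 -0.0011 0.008 0; -0.0011 -0.0011 0.014 0; -0.0011 -0.0011 0.02 0; -0.0011 -0.0011 0.027 0; -0.0011 -0.0011 0.032 0"

```text
t: 45.25
eef_pos: [0.5628, -0.0407, 0.0427]
tool_rot: [-0.0, 0.076, 0.997, -0.0]
contact_force: [-0.3, 0.2, 0.2]
gripper_width: 0.296
grasp_force: 44.3
```

>>> send_rows:
  deltas: "0 0 0 0"

```text
t: 45.35
eef_pos: [0.5625, -0.0408, 0.0426]
tool_rot: [-0.001, 0.076, 0.997, -0.0]
contact_force: [0.1, -0.5, -0.1]
gripper_width: 0.301
grasp_force: 44.3
```

>>> send_rows:
  deltas: "0 0 0.003 0; 0 0 0.0045 0; 0 0 0.0045 0"

```text
t: 45.65
eef_pos: [0.5631, -0.0408, 0.0389]
tool_rot: [-0.0, 0.076, 0.997, 0.0]
contact_force: [0.4, 1.1, 0.1]
gripper_width: 0.298
grasp_force: 44.3
```

>>> send_rows:
  deltas: "0 0 0 0; 0 0 0.001 0; 0 0 0.001 0; 0 0 -0.002 0; 0 0 -0.01 0"
  claw: 0.5

```text
t: 46.15
eef_pos: [0.5627, -0.0408, 0.0489]
tool_rot: [-0.001, 0.076, 0.997, -0.0]
contact_force: [-0.3, 0.3, 0.1]
gripper_width: 0.505
grasp_force: 0.0
```

>>> send_rows:
  deltas: "0 0 -0.03 0; 0 0 -0.06 0; 0 0 -0.09 0; 0.01 0 -0.09 0; 0.01 0 -0.09 0"

```text
t: 46.65
eef_pos: [0.5527, -0.0391, 0.1399]
tool_rot: [0.0, 0.076, 0.997, 0.001]
contact_force: [-0.0, 0.4, 0.1]
gripper_width: 0.498
grasp_force: 0.0
```

Run:
```python
from h import *
st();c=bot.read_camera('wrist');u,v=proj(c,[.562,-.04,.06]).astype(int)
cv2.imwrite('pics/w11.png',cv2.resize(c['img'][v-60:v+60,u-80:u+80,::-1],None,fx=4,fy=4))
P=cloud(c,np.pad(np.ones((90,90),bool),((v-45,375-v),(u-45,515-u))))
k=np.hypot(P[:,0]-.562,P[:,1]+.04)<.025
for r in ((.0,.02),(.02,.03),(.03,.045),(.045,.052),(.052,.058),(.058,.068),(.068,.076),(.076,.09)): 
    q=P[k&(P[:,2]>r[0])&(P[:,2]<=r[1])];print(r,len(q),np.round((q.min(0)+q.max(0))/2,4) if len(q) else '',np.round(np.ptp(q,axis=0),4) if len(q) else '')
h=cloud(c,red(c)&(np.arange(420)[:,None]<160));h=h[h[:,2]>.057];print('handle',np.round(h.min(0),4),np.round(h.max(0),4))
```

```text
46.65 [ 0.5527 -0.0391  0.1399] [0.    0.076 0.997 0.001] q7 [-0.47  0.39  0.55  1.94 -0.26  0.88  1.63] w 0.498 f [-0.   0.4  0.1] 0.0
(0.0, 0.02) 649 [ 0.5566 -0.0401  0.0181] [0.0392 0.0495 0.0036]
(0.02, 0.03) 82 [ 0.5513 -0.0395  0.0249] [0.0239 0.0477 0.0099]
(0.03, 0.045) 16 [ 0.5521 -0.0343  0.0375] [0.0093 0.0192 0.0148]
(0.045, 0.052) 63 [ 0.5603 -0.0386  0.0485] [0.0346 0.0361 0.0069]
(0.052, 0.058) 548 [ 0.5587 -0.0417  0.0549] [0.0318 0.0395 0.0058]
(0.058, 0.068) 174 [ 0.5615 -0.0386  0.063 ] [0.023  0.0275 0.0099]
(0.068, 0.076) 679 [ 0.5635 -0.0413  0.072 ] [0.0275 0.0278 0.0079]
(0.076, 0.09) 94 [ 0.5605 -0.0414  0.0783] [0.0128 0.0239 0.0045]
handle [ 0.442  -0.0329  0.0595] [ 0.4651 -0.012   0.0648]
```

View pics/w11.png

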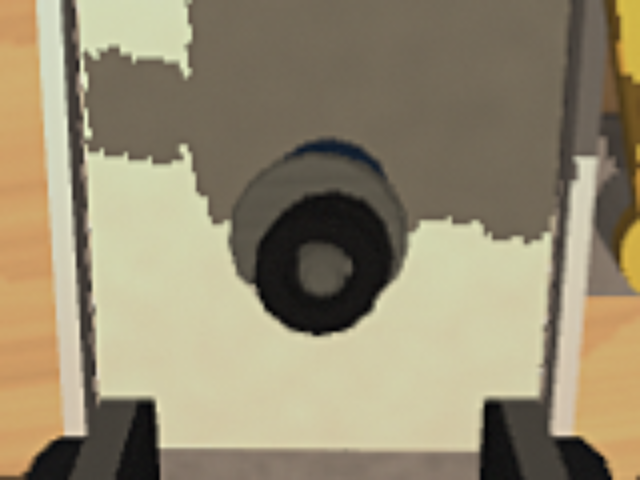

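>>> send_rows:
  deltas: "0.035 0.0005 0 0; 0.07 0.001 0 0; 0.1004 0.0014 0.02 0; 0.1004 0.0014 0.05 0; 0.1004 0.0014 0.08 0"

```text
t: 47.2
eef_pos: [0.4533, -0.0222, 0.0579]
tool_rot: [-0.0, 0.075, 0.997, 0.0]
contact_force: [0.0, 0.7, 0.8]
gripper_width: 0.502
grasp_force: 0.0
```

>>> send_rows:
  deltas: "0 0 0.02 0; 0 0 0.04 0; 0 0 0.055 0; 0 0 0.06 0; 0 0 0.06 0"

```text
t: 47.7
eef_pos: [0.4534, -0.023, -0.0019]
tool_rot: [-0.001, 0.076, 0.997, -0.0]
contact_force: [0.4, -0.2, 0.0]
gripper_width: 0.498
grasp_force: 0.0
```

>>> send_rows:
  deltas: "0 0 0 0; 0 0 0 0; 0 0 0 0; 0 0 0 0; 0 0 0 0"
  claw: 0
  force: 60

```text
t: 48.2
eef_pos: [0.4548, -0.0224, -0.0003]
tool_rot: [0.001, 0.076, 0.997, 0.0]
contact_force: [-0.8, 2.4, 6.6]
gripper_width: 0.22
grasp_force: 59.4
```

Run:
```python
from h import *
st();print(psi())
```

```text
48.2 [ 4.548e-01 -2.240e-02 -3.000e-04] [0.001 0.076 0.997 0.   ] q7 [-0.42  0.49  0.41  2.24 -0.41  0.48  1.73] w 0.22 f [-0.8  2.4  6.6] 59.4
8.705473872038848
```

>>> send_rows:
  deltas: "0.002 0 0 0; 0.004 0 0 0; 0.004 0 0 0"

```text
t: 48.5
eef_pos: [0.4549, -0.0224, -0.0003]
tool_rot: [0.004, 0.076, 0.997, -0.0]
contact_force: [11.6, -1.0, -10.4]
gripper_width: 0.228
grasp_force: 59.9
```

>>> send_rows:
  deltas: "-0.008 0 0 0; -0.02 0 0 0; -0.034 0 0 0; -0.048 0 0 0; -0.062 0 0 0"

```text
t: 49.0
eef_pos: [0.5117, -0.0316, -0.0003]
tool_rot: [-0.0, 0.076, 0.997, 0.0]
contact_force: [-3.4, 1.7, 10.7]
gripper_width: 0.223
grasp_force: 62.9
```

>>> send_rows:
  deltas: "-0.014 0 0 0; -0.028 0 0 0; -0.042 0 0 0; -0.056 0 0 0; -0.066 0 0 0"

```text
t: 49.5
eef_pos: [0.5772, -0.0424, -0.0003]
tool_rot: [-0.0, 0.076, 0.997, -0.0]
contact_force: [-3.7, 0.4, 9.2]
gripper_width: 0.227
grasp_force: 62.6
```

>>> send_rows:
  deltas: "-0.003 0 0 0; -0.006 0 0 0; -0.009 0 0 0; -0.012 0 0 0; -0.012 0 0 0"

```text
t: 50.0
eef_pos: [0.5889, -0.0443, -0.0003]
tool_rot: [0.0, 0.076, 0.997, -0.0]
contact_force: [-0.3, -0.2, 6.5]
gripper_width: 0.225
grasp_force: 62.2
```

>>> send_rows:
  deltas: "-0.002 0 0 0; -0.004 0 0 0; -0.006 0 0 0; -0.008 0 0 0; -0.008 0 0 0"

```text
t: 50.5
eef_pos: [0.5925, -0.0449, -0.0003]
tool_rot: [-0.004, 0.076, 0.997, 0.0]
contact_force: [-15.2, 1.7, 20.6]
gripper_width: 0.224
grasp_force: 64.3
```

>>> send_rows:
  deltas: "0.002 0 0 0; 0.002 0 0 0; 0.002 0 0 0; 0.002 0 0 0; 0.002 0 0 0"
  claw: 0.4

```text
t: 51.0
eef_pos: [0.5948, -0.0442, -0.0011]
tool_rot: [-0.0, 0.076, 0.997, -0.0]
contact_force: [-0.1, -0.3, 0.5]
gripper_width: 0.399
grasp_force: 0.0
```

>>> send_rows:
  deltas: "0 0 -0.03 0; 0 0 -0.07 0; 0 0 -0.1 0; 0.01 0.04 -0.12 0; 0.0196 0.0852 -0.12 0"

```text
t: 51.5
eef_pos: [0.5905, 0.0415, 0.1225]
tool_rot: [0.003, 0.078, 0.997, 0.0]
contact_force: [1.6, 0.3, -0.1]
gripper_width: 0.399
grasp_force: 0.0
```

Run:
```python
from h import *
c=bot.read_camera('wrist');i=c['img'].astype(int);m=(i[...,0]>70)&(i[...,2]<i[...,0]*.35)&(i[...,1]>i[...,0]*.55)
p=cloud(c,m);p=p[np.hypot(p[:,0]-.55,p[:,1]-.04)<.12]
for lo,hi in((.030,.045),(.062,.074)):
    q=p[(p[:,2]>lo)&(p[:,2]<hi)];print(lo,len(q),np.round(q.mean(0),4),np.round((q.min(0)+q.max(0))/2,4),np.round(np.ptp(q,axis=0),4),cv2.minAreaRect((q[:,:2]*1000).astype(np.float32)))
h=cloud(c,red(c));h=h[(h[:,2]>.057)&(h[:,2]<.067)&(abs(h[:,0]-.59)<.04)];print('handle',np.round(h.min(0),4),np.round(h.max(0),4))
st()
```

```text
0.03 1915 [0.5309 0.0394 0.0406] [0.5393 0.0422 0.0403] [0.1096 0.0248 0.009 ] ((539.3087768554688, 42.33992004394531), (24.81780242919922, 109.52919006347656), 89.87393188476562)
0.062 654 [0.5819 0.0424 0.0682] [0.5833 0.0422 0.0664] [0.0358 0.0134 0.0081] ((583.2134399414062, 42.41876983642578), (35.683937072753906, 12.011075019836426), 3.8649773597717285)
handle [ 0.5792 -0.0548  0.059 ] [ 0.6041 -0.0345  0.0645]
51.55 [0.5889 0.0544 0.1203] [0.001 0.072 0.997 0.003] q7 [-0.58  0.47  0.5   1.87 -0.3   0.87  1.5 ] w 0.402 f [-0.9  8.6 -1.4] 0.0
```

>>> send_rows:
  deltas: "0 0 0 -6; 0 0 0 -12.5; 0 0 0 -12.5; 0 0 0 -12.5"

```text
t: 51.95
eef_pos: [0.588, 0.0428, 0.1188]
tool_rot: [-0.0, -0.032, 0.999, 0.0]
contact_force: [-0.2, -0.9, -1.0]
gripper_width: 0.402
grasp_force: 0.0
```

Run:
```python
from h import *
st();print(psi());go(.5834,.0424,.013,-3.9)
```

```text
51.95 [0.588  0.0428 0.1188] [-0.    -0.032  0.999  0.   ] q7 [-0.53  0.46  0.46  1.87 -0.26  0.87  1.69] w 0.402 f [-0.2 -0.9 -1. ] 0.0
-3.6420002394007227
go [ 4.600e-03 -1.000e-04  1.058e-01] spin -0.26 n 0.1
```

>>> send_rows:
  deltas: "0 0 0 8.4; 0 0 0 16.8; 0 0 0 25.2; 0 0 0 33.6; 0 0 0 42"

```text
t: 52.45
eef_pos: [0.5881, 0.0428, 0.1189]
tool_rot: [-0.0, 0.331, 0.944, -0.0]
contact_force: [-0.0, 0.1, 0.3]
gripper_width: 0.399
grasp_force: 0.0
```

>>> send_rows:
  deltas: "0 0 0 8.4; 0 0 0 16.8; 0 0 0 25.2; 0 0 0 33.6; 0 0 0 42"

```text
t: 52.95
eef_pos: [0.5881, 0.0429, 0.119]
tool_rot: [0.0, 0.647, 0.762, 0.0]
contact_force: [-0.2, 0.2, -0.2]
gripper_width: 0.403
grasp_force: 0.0
```

>>> send_rows:
  deltas: "0 0 0 8.4; 0 0 0 16.8; 0 0 0 25.2; 0 0 0 33.6; 0 0 0 42"

```text
t: 53.45
eef_pos: [0.5882, 0.043, 0.119]
tool_rot: [0.0, 0.877, 0.48, 0.0]
contact_force: [0.1, 1.3, -0.3]
gripper_width: 0.398
grasp_force: 0.0
```

>>> send_rows:
  deltas: "0 0 0 8.4; 0 0 0 16.8; 0 0 0 25.2; 0 0 0 33.6; 0 0 0 42"

```text
t: 53.95
eef_pos: [0.5883, 0.0431, 0.119]
tool_rot: [0.0, 0.991, 0.134, 0.0]
contact_force: [-0.3, 0.2, -0.3]
gripper_width: 0.398
grasp_force: 0.0
```

>>> send_rows:
  deltas: "0 0 0 6; 0 0 0 11.7; 0 0 0 11.7; 0 0 0 11.7; 0 0 0 11.7"

```text
t: 54.45
eef_pos: [0.5882, 0.043, 0.1191]
tool_rot: [-0.0, 0.999, 0.037, 0.0]
contact_force: [0.5, -0.6, -0.1]
gripper_width: 0.397
grasp_force: 0.0
```

Run:
```python
from h import *
st();print(psi());go(.5834,.0424,.013,176.1)
```

```text
54.45 [0.5882 0.043  0.1191] [-0.     0.999  0.037  0.   ] q7 [-0.98  0.81  1.24  1.89 -0.87  1.11 -0.89] w 0.397 f [ 0.5 -0.6 -0.1] 0.0
175.80607300105737
go [-0.0048  0.0003  0.1061] spin 0.29 n 0.1
```

>>> send_rows:
  deltas: "-0.0048 -0.0003 0.03 0; -0.0048 -0.0003 0.06 0; -0.0048 -0.0003 0.085 0; -0.0048 -0.0003 0.1 0; -0.0048 -0.0003 0.104 0"

```text
t: 54.95
eef_pos: [0.5826, 0.043, 0.0138]
tool_rot: [-0.0, 0.999, 0.036, -0.001]
contact_force: [-1.1, -0.5, 0.3]
gripper_width: 0.401
grasp_force: 0.0
```

>>> send_rows:
  deltas: "0 0 0 0; 0 0 0 0; 0 0 0 0; 0 0 0 0; 0 0 0 0"
  claw: 0
  force: 40

```text
t: 55.45
eef_pos: [0.584, 0.0426, 0.016]
tool_rot: [0.0, 0.999, 0.036, 0.001]
contact_force: [0.1, -1.8, 5.1]
gripper_width: 0.129
grasp_force: 42.4
```

>>> send_rows:
  deltas: "0 0 0 0; 0 0 0 -4; 0 0 0 -10; 0 0 0 -16; 0 0 0 -22"

```text
t: 55.95
eef_pos: [0.584, 0.0426, 0.016]
tool_rot: [0.0, 0.974, 0.228, 0.001]
contact_force: [-0.8, -1.8, 5.8]
gripper_width: 0.133
grasp_force: 42.7
```

Run:
```python
from h import *
st();print(psi(),bot.get_obs()['torque'])
```

```text
55.95 [0.584  0.0426 0.016 ] [0.    0.974 0.228 0.001] q7 [-0.87  0.85  1.    1.96 -0.95  0.9  -0.46] w 0.133 f [-0.8 -1.8  5.8] 42.7
153.6575764779916 [-0.1978302   0.16405082 -0.06448499]
```

>>> send_rows:
  deltas: "0 0 0 -6; 0 0 0 -12; 0 0 0 -18; 0 0 0 -24; 0 0 0 -30"

```text
t: 56.45
eef_pos: [0.5841, 0.0426, 0.016]
tool_rot: [0.0, 0.882, 0.472, 0.001]
contact_force: [-0.5, -1.8, 5.8]
gripper_width: 0.129
grasp_force: 42.6
```

>>> send_rows:
  deltas: "0 0 0 -5; 0 0 0 -10; 0 0 0 -15; 0 0 0 -19; 0 0 0 -22"

```text
t: 56.95
eef_pos: [0.5841, 0.0425, 0.016]
tool_rot: [0.0, 0.776, 0.631, 0.001]
contact_force: [-0.6, -1.5, 5.4]
gripper_width: 0.132
grasp_force: 42.5
```

>>> send_rows:
  deltas: "0 0 0 -2; 0 0 0 -4; 0 0 0 -6; 0 0 0 -6"

```text
t: 57.35
eef_pos: [0.5841, 0.0425, 0.016]
tool_rot: [0.0, 0.744, 0.669, 0.001]
contact_force: [-0.3, 0.4, 6.7]
gripper_width: 0.129
grasp_force: 58.9
```

Run:
```python
from h import *
st();print(psi(),bot.get_obs()['torque'])
```

```text
57.35 [0.5841 0.0425 0.016 ] [0.    0.744 0.669 0.001] q7 [-0.74  0.72  0.78  1.95 -0.73  0.77  0.36] w 0.129 f [-0.3  0.4  6.7] 58.9
96.08940310289547 [-0.0471336   0.09261393 -1.2259638 ]
```

>>> send_rows:
  deltas: "0 0 0 1.5; 0 0 0 1.5; 0 0 0 1.5; 0 0 0 1.5"
  claw: 0.4

```text
t: 57.75
eef_pos: [0.5831, 0.0432, 0.0149]
tool_rot: [-0.0, 0.751, 0.66, -0.0]
contact_force: [0.5, -0.3, -0.2]
gripper_width: 0.402
grasp_force: 0.0
```

>>> send_rows:
  deltas: "0 0 -0.03 1.5; 0 0 -0.07 1.5; 0 0 -0.11 1.5; 0 0 -0.14 1.5; 0 0.04 -0.14 1.5"

```text
t: 58.25
eef_pos: [0.6225, 0.0392, 0.1592]
tool_rot: [-0.0, 0.759, 0.651, 0.002]
contact_force: [0.5, -0.1, 0.1]
gripper_width: 0.4
grasp_force: 0.0
```

>>> send_rows:
  deltas: "0.04 0 -0.03 0; 0.08 0 -0.05 0; 0.12 0 -0.05 0; 0.15 0 -0.05 0; 0.15 0 -0.05 0"

```text
t: 58.75
eef_pos: [0.6459, 0.1931, 0.2039]
tool_rot: [-0.001, 0.757, 0.654, 0.0]
contact_force: [0.6, 0.5, -0.8]
gripper_width: 0.401
grasp_force: 0.0
```

Run:
```python
from h import *
st()
for cn in('scene','wrist','top'):
    c=bot.read_camera(cn);save(c,'end_'+cn)
    for n in('caddy_grip','turnbutton_grip','bowl_mid','remote_mid','screwdriver_mid'):
        for r in bot.landmark_of(c,n)[:1]: print(cn,n,round(r['confidence'],2),np.round(r['xyz'],4))
    i=c['img'].astype(int);m=(i[...,0]>70)&(i[...,2]<i[...,0]*.35)&(i[...,1]>i[...,0]*.55);p=cloud(c,m)
    if len(p):
        p=p[(np.hypot(p[:,0]-.583,p[:,1]-.04)<.12)&(p[:,2]>.02)&(p[:,2]<.08)]
        if len(p)>5: print(cn,len(p),np.round(p.min(0),4),np.round(p.max(0),4),cv2.minAreaRect((p[:,:2]*1000).astype(np.float32)))
a=cv2.imread('pics/end_scene.png')[170:310,190:400];b=cv2.imread('pics/end_top.png')[50:260,200:400]
cv2.imwrite('pics/end.png',np.hstack([cv2.resize(a,(450,300)),cv2.resize(b,(286,300))]))
```

```text
58.75 [0.6459 0.1931 0.2039] [-0.001  0.757  0.654  0.   ] q7 [-1.    0.66  0.97  1.6  -0.57  1.19 -0.05] w 0.401 f [ 0.6  0.5 -0.8] 0.0
scene caddy_grip 0.75 [ 0.5901 -0.0389  0.0558]
scene turnbutton_grip 0.79 [0.584  0.0413 0.0575]
scene bowl_mid 0.88 [ 0.652  -0.3683  0.0199]
scene remote_mid 0.55 [0.6651 0.3612 0.0109]
scene screwdriver_mid 0.74 [ 0.3076 -0.2628  0.0141]
scene 211 [ 0.5659 -0.0575  0.0327] [0.597  0.0578 0.0728] ((582.2667846679688, -0.15702438354492188), (116.99723052978516, 20.668699264526367), 81.39120483398438)
wrist caddy_grip 0.74 [ 0.5947 -0.0441  0.0492]
wrist turnbutton_grip 0.98 [0.5847 0.0447 0.06  ]
wrist remote_mid 0.87 [0.6665 0.3597 0.0087]
wrist 710 [ 0.5634 -0.0556  0.0316] [0.5971 0.0606 0.0711] ((578.8736572265625, 2.5928077697753906), (117.05590057373047, 17.658721923828125), 77.02700805664062)
top caddy_grip 0.92 [ 0.596  -0.0452  0.0512]
top turnbutton_grip 0.76 [0.5826 0.044  0.0627]
top bowl_mid 0.73 [ 0.6558 -0.3687  0.0194]
top screwdriver_mid 0.87 [ 0.3066 -0.2633  0.0099]
top 333 [ 0.5613 -0.0542  0.0289] [0.5901 0.0603 0.0737] ((575.4330444335938, 3.3873977661132812), (115.82929992675781, 18.455167770385742), 84.15189361572266)
```

View pics/end.png

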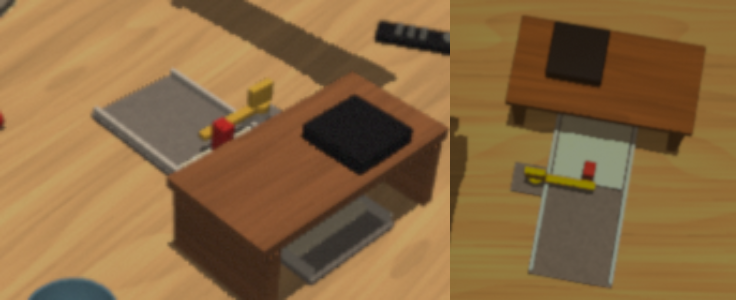

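```bash
python3 -c "
from station import bot
print(bot.hand_in())"
```

```text
the job is handed in; nothing more can be done
None
```

I handed the job in at about 59 s, well inside the 208 s limit. All six rings went onto the bolt in the order asked, the caddy was pushed home to its stop, and the turnbutton was then turned fully across; the last view of the stack itself was just before the push home.

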